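# Prise open the keeping box and hold out the ball tray

### The job

Prise up the lid of the wooden box by putting the blade of the spatula into the slot under its front edge (the robot's side, opposite the hinges), swing the lid up until it stands open by itself, and lay the spatula down flat on the bench. Then lift the tray out of the box by its upright grip without tipping the loose porcelain ball out of its pocket, and finish still holding the tray in the gripper, level and still, with the ball over the middle of the white plaster slab and the tray about 10 cm above it. Do not disturb the two plaster rings and the brush that lie between.

Things in the scene. Friction and masses are not known exactly. Their poses are not given: they have to be found in the camera images.
- spatula_grip (a point): Flat-bladed spatula, 200 mm long, 0.1 kg, lying on the bench. This point: its centre of mass region, on the handle's axis, half-way up (10 mm above the bench). +x points to the blade, z up. Dark wooden handle 18 mm wide and 20 mm high, from 83 mm behind this point to 27 mm ahead; then a stiff steel blade 24 mm wide, 2.5 mm thick, at the handle's mid-height, from 27 to 117 mm ahead.
- spatula_tip (a point): Middle of the end edge of the spatula's blade (117 mm ahead of spatula_grip).
- box_slot (a point): Fixed wooden box, outside 165 mm deep (x), 180 mm wide (y), walls 76 mm high and 6 mm thick, floor 6 mm thick, with a 6 mm plywood lid on top. This point: on the front face of the box, in the middle of the slot under the lid's front edge. The slot is 110 mm wide and 12 mm high (64 to 76 mm above the bench) and goes right through the front wall into the box. Box axes: x level, from the front face to the hinge side; y along the front; z up.
- box_hinge (a point): Middle of the hinge line of the lid: the rear top edge of the box, 165 mm behind the front face, 76 mm above the bench; the line runs along y of the box. The lid's underside lies at this height when shut.
- lid (a joint): Lid angle in rad: 0 shut, 1.57 upright, 1.95 fully back at its stop. The lid is 165 mm long and 180 mm wide, 0.1 kg, flush with the box's front; its hinge is stiff enough (0.1 N m) that it stays where it is left. About 1.3 N up at the front edge opens it.
- tray_grip (a point): Grey plastic tray 110 mm (x) by 70 mm (y) by 14 mm thick, 0.15 kg, lying on the box's floor (its underside 6 mm above the bench at the start). This point: on the axis of its upright grip, 36 mm above the tray's underside. The grip is a block 36 mm long (x), 14 mm thick (y), from 14 to 56 mm above the tray's underside. The tray's middle lies 18 mm behind this point (-x). z up.
- tray_pocket (a point): Centre of the tray's round pocket (43 mm across, 4 mm deep), at the height of the ball's centre: 48 mm behind tray_grip (-x of the tray), 26 mm above the tray's underside.
- ball_center (a point): Centre of the loose white porcelain ball, 32 mm across, 41 g, lying in the pocket, free to roll about 11 mm from its centre.
- slab_mid (a point): Centre of the top face of the white plaster slab, 220 mm (x) by 170 mm (y) by 25 mm high, fixed on the bench.
- ring_a: White plaster ring mould, 84 mm across, 24 mm high, loose; origin under its centre. Leave alone.
- ring_b: White plaster ring mould, 100 mm across, 26 mm high, loose; origin under its centre. Leave alone.
- brush: Brush lying on the bench, loose. Leave alone.
There are look-alikes about, which are no part of the job. What is shaped like the part that bears spatula_grip but green or turquoise is not meant.

How it is judged:
On the way, in this order (a step that is already met when the one before it is completed fails the run):
1. the lid is prised up by the spatula (value of joint lid above 0.15 rad and contact force between spatula and lid above 0.2 N and contact force between the fingers and lid below 0.2 N), for 0.1 s.
2. the lid stands open (value of joint lid above 1.3 rad), for 0.2 s.
3. the tray is lifted clear of the box by the gripper (height (world z) of tray_grip above 0.1 m and contact force between the fingers and tray above 0.5 N), for 0.2 s.
At the end, for the whole second after the job is handed in: The gripper holds the tray still (under 3 cm/s) and level (within 0.12 rad), its underside 60 to 150 mm above the slab's top, the pocket within 50 mm (level) of the slab's middle, the ball in its pocket; the lid stands open beyond 1.3 rad; the spatula lies flat on the bench, let go (value of joint lid above 1.3 rad and contact force between the fingers and tray above 0.5 N and horizontal distance between tray_pocket and slab_mid below 0.05 m and z of tray_grip in the frame of slab_mid between 0.096 and 0.186 m and angle between tray_grip's own z axis and vertical below 0.12 rad and linear speed of tray below 0.03 m/s and distance between ball_center and tray_pocket below 0.018 m and height (world z) of each of spatula_grip, spatula_tip below 0.02 m and contact force between the fingers and spatula below 0.1 N); the arm keeps its last pose, push and grip.
It fails at once if the ball leaves its pocket (distance between ball_center and tray_pocket above 0.02 m).
It fails at once if a bystander is disturbed (distance of any of ring_a, ring_b, brush from where it was at the start of the episode above 0.03 m).
It also fails if it takes over 72 s, if anything falls off the work surface, if the arm or the gripper's body presses on something with over 40 N, if the wrist force passes 120 N, or if a joint passes its speed limit or range.

### The arm

A 7-joint arm with a two-finger parallel gripper is mounted at the origin on the work surface. World frame = base frame: x ahead of the robot, y to its left, z up, the work surface at z = 0. Lengths are in m, angles in rad, forces in N, time in s.
With the tool pointing down it reaches from about 0.425 to 0.875 m from the base axis. Payload 4.7 kg.
Tool frame: the origin (TCP) lies at the very end of the fingers, on their centre line; the grasp point (between the pads) lies 19 mm behind it; z points along the fingers, x is the direction in which the jaws open and shut, and the axes are right-handed (so a half turn about z gives the same grasp; the last joint's range is limited). The gripper opens to 87 mm and grips with 3 to 60 N. Pads are 19 mm wide; open, the fingers measure 117 mm over their backs; the gripper's body (75 mm by 190 mm) begins 51 mm behind the grasp point.
Start: joints at [-1.226, 0.321, -0.07, 1.45, 0.023, 1.371, -0.057], TCP at [0.211, 0.615, 0.194] pointing down, gripper open.
Joint ranges: [-2.86, 2.86], [-0.3, 2.09], [-1.38, 1.24], [0.06, 2.45], [-1.56, 4.7], [0.09, 2.05], [-2.69, 2.69]. Speed limits (rad/s): [2.57, 2.57, 3.14, 3.14, 3.14, 3.14, 3.14].

### API

Orientations are given as a unit quaternion [x, y, z, w].
In Python, from rig import ctrl gives the robot as it stands.
- The arm moves only by the shell command python3 -m handwheel 'ROWS' [OPENING]. ROWS is JSON, a list of rows, each an object with "translation": the shift along the tool's x, y, z in cm, a list of three; "turn": the turn, a rotation vector about the tool's x, y, z in rad, a list of three. In form: [{"translation": [x, y, z], "turn": [rx, ry, rz]}, ...]. A call has 1 to 10 rows; each row shifts and turns the commanded pose from where the row before left it, along the tool's axes as they then stand; what a row does not reach is not made up. A row lasts 1/10 s, in which the tool goes at most 50 mm and 8.59 degrees, less where a joint would pass 70% of its speed; a pose out of reach is approached as far as the arm can. A call with a gripper value outside its range is refused whole. OPENING is the opening in per cent of the stroke, from 0 (shut) to 100 (fully open), set as the call begins (- or left out, the last holds). The fingers move at their own pace and stop on an object; the grip force is fixed at half the most. Time passes only in rows, so rows that do not move let the fingers close. It gives the time, the measured TCP pose, the force and the opening at its end, in the units of the state.
- ctrl.state(): the state, without advancing time (a new reading comes with each control period).
- ctrl.grab_frame(name): name is "side" or "top" or "wrist"; returns (picture, depth): 480x640x3 uint8, red, green, blue; 480x640 float32, m along the optical axis (not along the pixel's ray), 0 where there is no reading.
- ctrl.calibration(name): a dict with "fovy" (degrees; the focal length in pixels is half the picture's height over the tangent of half this angle, whatever the lens; pixels are square), "cx", "cy" (the principal point, pixels), "rvec" (rotation vector, rad) and "tvec" (3), from world to camera coordinates, as OpenCV has them; the wrist camera has in their place "hand_eye" (4x4, takes a point from camera to tool coordinates, whose origin is the TCP and whose axes are the tool frame's). Camera axes: x right, y down, z forward; pixel columns grow to the right and rows downward; lengths in m; the calibration is good to about 2 mm. A picture is of the moment at which its call begins: read the wrist's pose just before it. calibration takes no time and is no camera call.
- ctrl.close_job(): hands the job in, once; it reports no verdict.
The state is a dict: "time_s": time; "qpos": joint angles; "joint_vel": joint speeds; "joint_torque": joint torques, N m; "ee_pos": TCP position; "tool_rot": TCP orientation; "contact_force": force on the tool from outside, world axes, zero at the start; "ft_torque": the same for the moment, N m; "opening": opening from 0.0 (shut) to 1.0 (fully open).
Only numpy, scipy, OpenCV 4.12 (cv2) and the standard library are available. Lean on these libraries where they do the work, as an engineer would, in place of code of your own. Each camera call takes 0.05 s, during which the arm holds its last target.

## Working session

There is one attempt and no reset: what is moved stays moved. The work goes in short steps, Python scripts to look and compute and a shell command to move; the robot and the scene stay as the last step left them, time stands still between calls to the robot, and variables do not carry over. Pictures are saved under pics/ and viewed, and the job is handed in when it is done.

```bash
ls; mkdir -p pics; python3 - <<'E'
from rig import ctrl
import cv2
print(ctrl.state())
for n in ["side","top","wrist"]:
    c=ctrl.calibration(n); print(n,c)
    im,d=ctrl.grab_frame(n); cv2.imwrite(f"pics/{n}0.png",im[:,:,::-1])
    import numpy as np
    np.save(f"pics/{n}0.npy",d); np.save(f"pics/{n}0im.npy",im)
E
```

```text
pics
{'time_s': 0.0, 'qpos': array([-1.22589875,  0.32180681, -0.07009322,  1.45171243,  0.02262572,
        1.37079504, -0.05691895]), 'joint_vel': array([ 8.29197025e-04, -1.43822684e-04,  8.23327175e-05, -8.66863818e-04,
       -7.37089534e-04,  1.93883850e-03, -8.30643094e-05]), 'joint_torque': array([ 1.11943359e-04, -4.91263354e+01, -4.03730907e-01, -3.12529171e+01,
       -6.39391621e-02,  4.33408341e-02,  1.49765729e-04]), 'ee_pos': array([0.21096985, 0.6141479 , 0.19265338]), 'tool_rot': array([ 8.13870991e-01,  5.81044813e-01, -7.49848661e-04,  6.10959691e-04]), 'contact_force': array([-0.90897842,  0.11877917, -0.27884694]), 'ft_torque': array([ 0.02835924,  0.03065344, -0.02681119]), 'opening': 1.0010353385676387}
side {'fovy': 49.516210375980194, 'cx': 326.5230700255334, 'cy': 249.55073937501723, 'rvec': array([ 2.2724369 , -0.47492612,  0.20196648]), 'tvec': array([-0.44148268,  0.20309458,  1.21208242])}
top {'fovy': 50.38799588455829, 'cx': 319.7530844847489, 'cy': 226.59747122679263, 'rvec': array([ 2.18337617, -2.18643469,  0.04276573]), 'tvec': array([0.04559656, 0.48114714, 1.52078544])}
wrist {'fovy': 70.54642217523916, 'cx': 320.949521084335, 'cy': 236.52345295786228, 'hand_eye': array([[ 9.99999867e-01, -1.89480640e-04,  4.80246116e-04,
         4.73783113e-04],
       [ 6.33004908e-05,  9.68196131e-01,  2.50192424e-01,
        -6.83431768e-02],
       [-5.12379052e-04, -2.50192360e-01,  9.68196014e-01,
        -1.90660783e-01],
       [ 0.00000000e+00,  0.00000000e+00,  0.00000000e+00,
         1.00000000e+00]])}
```

View pics/top0.png

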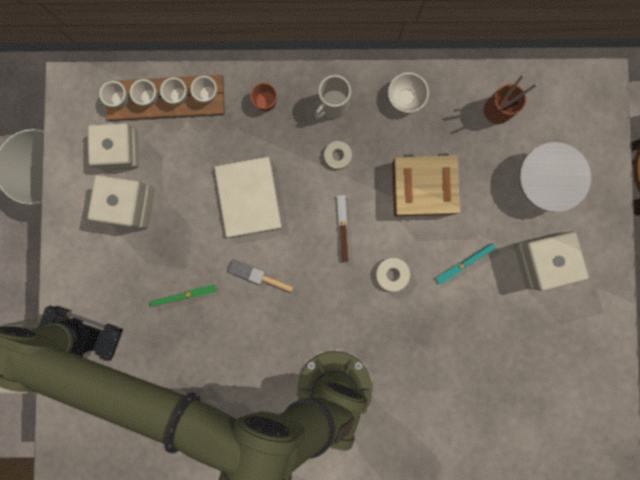

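View pics/side0.png

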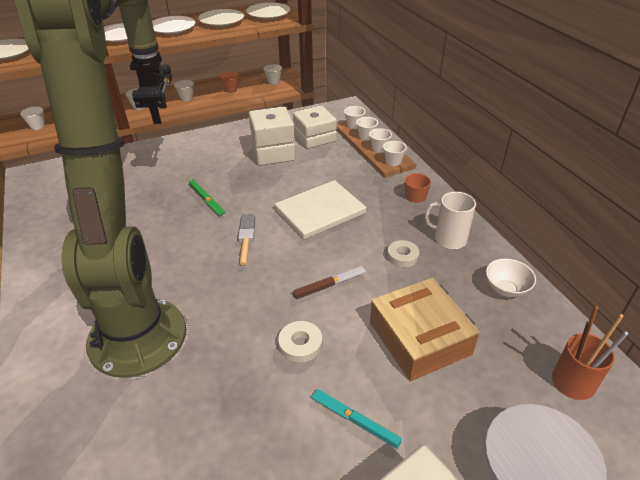

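View pics/wrist0.png

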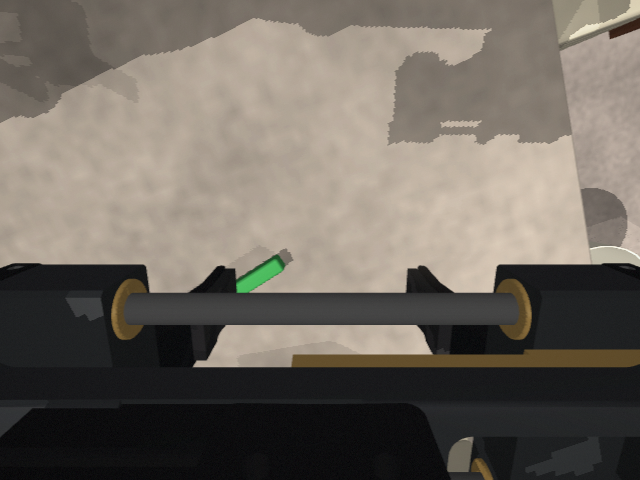

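The top view shows the spatula (dark handle at ~(344,240), blade tip at ~(341,196)), the box at (427,185), the slab at (248,197), the rings at (337,155) and (393,275), and the brush at (260,276). Next I'll measure them.

```bash
cat > h.py <<'E'
import numpy as np,cv2
from scipy.spatial.transform import Rotation as R
from rig import ctrl
def K(c):
    f=240/np.tan(np.radians(c['fovy']/2)); return f,c['cx'],c['cy']
def cloud(n,d,st=None):
    c=ctrl.calibration(n); f,cx,cy=K(c)
    v,u=np.mgrid[0:480,0:640]
    P=np.stack([(u-cx)/f*d,(v-cy)/f*d,d],-1)
    if n=='wrist':
        H=c['hand_eye']; P=P@H[:3,:3].T+H[:3,3]
        return P@R.from_quat(st['tool_rot']).as_matrix().T+st['ee_pos']
    Rm=cv2.Rodrigues(c['rvec'])[0]
    return (P-c['tvec'])@Rm
def proj(n,X,st=None):
    c=ctrl.calibration(n); f,cx,cy=K(c); X=np.atleast_2d(X)
    if n=='wrist':
        H=c['hand_eye']; T=(X-st['ee_pos'])@R.from_quat(st['tool_rot']).as_matrix()
        P=(T-H[:3,3])@H[:3,:3]
    else: P=X@cv2.Rodrigues(c['rvec'])[0].T+c['tvec']
    return np.c_[P[:,0]/P[:,2]*f+cx,P[:,1]/P[:,2]*f+cy]
E
python3 - <<'E'
from h import *
im=np.load('pics/top0im.npy').astype(int); d=np.load('pics/top0.npy'); P=cloud('top',d)
hsv=cv2.cvtColor(im.astype(np.uint8),cv2.COLOR_RGB2HSV)
print('bench z',np.median(P[300:340,200:300,2]), P[300,250],P[300,450])
def rect(m,name):
    X=P[m]; r=cv2.minAreaRect(X[:,:2].astype(np.float32)); print(name,m.sum(),'z',np.percentile(X[:,2],[5,50,95]).round(4),'mean',X.mean(0).round(4),'rect',np.round(r[0],4),np.round(r[1],4),round(r[2],1)); print(cv2.boxPoints(r).round(3).tolist())
def box(u0,v0,u1,v1):
    m=np.zeros((480,640),bool); m[v0:v1,u0:u1]=1; return m
z=P[...,2]
rect(box(380,140,480,225)&(z>0.07),'lid')
rect(box(205,145,290,245)&(z>0.015)&(z<.05),'slab')
rect(box(325,190,360,268)&(z>0.006),'spat')
rect(box(325,222,360,268)&(z>0.012),'handle')
rect(box(325,190,360,222)&(z>0.006),'blade')
rect(box(320,135,357,172)&(z>0.012),'ringa')
rect(box(370,250,416,298)&(z>0.012),'ringb')
rect(box(220,255,300,298)&(z>0.006),'brush')
E
python3 -c "
import cv2
i=cv2.imread('pics/top0.png')[140:300,300:480];cv2.imwrite('pics/c1.png',cv2.resize(i,None,fx=4,fy=3.7,interpolation=2))"
```

```text
bench z -0.0002633555041950114 [ 0.2601182   0.25658695 -0.00450686] [ 0.26097058 -0.34483163  0.00158378]
lid 3682 z [0.0769 0.0824 0.0889] mean [ 0.5968 -0.2611  0.0968] rect [ 0.5631 -0.1577] [0.2081 0.4409] 18.2
[[0.39500001072883606, 0.01899999938905239], [0.5329999923706055, -0.4000000059604645], [0.7310000061988831, -0.33500000834465027], [0.5929999947547913, 0.08399999886751175]]
slab 4079 z [0.0194 0.0252 0.0307] mean [0.5711 0.2626 0.0251] rect [0.5721 0.2633] [0.221  0.1708] 10.1
[[0.4480000138282776, 0.328000009059906], [0.4779999852180481, 0.1599999964237213], [0.6959999799728394, 0.19900000095367432], [0.6660000085830688, 0.367000013589859]]
spat 573 z [0.0065 0.0143 0.0254] mean [ 0.4782 -0.0221  0.0572] rect [ 0.4762 -0.0221] [0.103  0.2329] 89.8
[[0.36000001430511475, -0.0729999989271164], [0.5920000076293945, -0.07400000095367432], [0.5929999947547913, 0.028999999165534973], [0.36000001430511475, 0.029999999329447746]]
handle 249 z [0.0136 0.0199 0.0278] mean [ 0.4347 -0.0243  0.0809] rect [ 0.4366 -0.0129] [0.0567 0.1196] 84.9
[[0.37400001287460327, -0.035999998450
[... 586 characters left out ...]
, [0.7400000095367432, -0.05000000074505806], [0.7400000095367432, 0.03200000151991844], [0.39500001072883606, 0.03200000151991844]]
ringb 770 z [0.0196 0.0257 0.032 ] mean [ 0.34   -0.169   0.0375] rect [ 0.3426 -0.0993] [0.2414 0.0956] 87.6
[[0.28999999165534973, -0.21799999475479126], [0.38499999046325684, -0.22200000286102295], [0.39500001072883606, 0.01899999938905239], [0.30000001192092896, 0.023000000044703484]]
brush 811 z [0.0067 0.0172 0.025 ] mean [0.337  0.2307 0.0408] rect [0.333  0.1829] [0.327 0.126] 89.9
[[0.27000001072883606, 0.01899999938905239], [0.3959999978542328, 0.01899999938905239], [0.3959999978542328, 0.34599998593330383], [0.27000001072883606, 0.34599998593330383]]
```

View pics/c1.png

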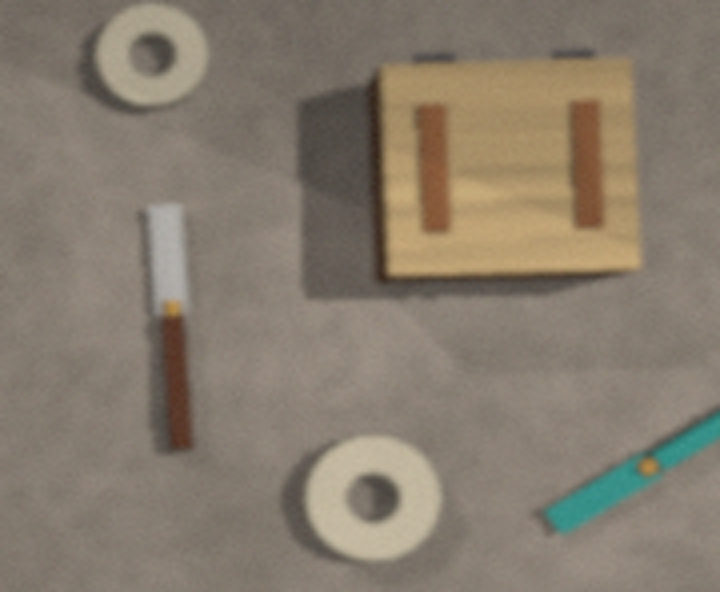

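```bash
cat >> h.py <<'E'
def ray(n,uv,z,st=None):
    c=ctrl.calibration(n); f,cx,cy=K(c); uv=np.atleast_2d(uv).astype(float)
    d=np.c_[(uv[:,0]-cx)/f,(uv[:,1]-cy)/f,np.ones(len(uv))]
    if n=='wrist':
        H=c['hand_eye'];Rt=R.from_quat(st['tool_rot']).as_matrix()
        D=d@H[:3,:3].T@Rt.T; C=Rt@H[:3,3]+st['ee_pos']
    else:
        Rm=cv2.Rodrigues(c['rvec'])[0]; D=d@Rm; C=-Rm.T@c['tvec']
    return C+D*((z-C[2])/D[:,2])[:,None]
E
python3 - <<'E'
from h import *
im=np.load('pics/top0im.npy'); d=np.load('pics/top0.npy'); P=cloud('top',d)
hsv=cv2.cvtColor(im,cv2.COLOR_RGB2HSV).astype(int); z=P[...,2]
for p in [(344,240),(343,210),(343,222),(427,190),(380,190),(300,200)]: print(p,hsv[p[1],p[0]],im[p[1],p[0]])
ok=(z<.3)
def rect(m,name,h):
    v,u=np.nonzero(m); n,l,s,cc=cv2.connectedComponentsWithStats(m.astype(np.uint8)); k=1+np.argmax(s[1:,4]); v,u=np.nonzero(l==k)
    X=ray('top',np.c_[u,v],h); r=cv2.minAreaRect(X[:,:2].astype(np.float32)); print(name,len(u),'mean',X.mean(0).round(4),'rect',np.round(r[0],4),np.round(r[1],4),round(r[2],1),cv2.boxPoints(r).round(3).tolist())
def box(u0,v0,u1,v1):
    m=np.zeros((480,640),bool); m[v0:v1,u0:u1]=1; return m
rect(box(380,140,480,225)&ok&(z>0.065),'lid',.082)
rect(box(205,145,290,245)&ok&(z>0.014),'slab',.025)
H,S,V=hsv[...,0],hsv[...,1],hsv[...,2]
rect(box(330,218,355,268)&(S>110),'handle',.02)
rect(box(330,190,355,222)&(V>140),'blade',.011)
rect(box(380,140,480,225)&(S>80)&(V>130),'lidcolor',.082)
rect(box(320,135,357,172)&(V>150),'ringa',.024)
rect(box(370,250,416,298)&(V>150),'ringb',.026)
E
```

```text
(344, 240) [  9 141  87] [87 54 39]
(343, 210) [ 12   7 176] [176 173 171]
(343, 222) [ 19 135 180] [180 144  85]
(427, 190) [ 18  97 178] [178 151 110]
(380, 190) [23 25 81] [81 79 73]
(300, 200) [ 16  38 128] [128 119 109]
lid 3679 mean [ 0.5987 -0.2634  0.082 ] rect [ 0.6011 -0.2632] [0.1738 0.1829] 1.8 [[0.5109999775886536, -0.17499999701976776], [0.5170000195503235, -0.3569999933242798], [0.6909999847412109, -0.35199999809265137], [0.6850000023841858, -0.16899999976158142]]
slab 4081 mean [0.5711 0.2626 0.025 ] rect [0.5713 0.2625] [0.2198 0.1699] 10.0 [[0.4480000138282776, 0.3269999921321869], [0.4779999852180481, 0.1599999964237213], [0.6940000057220459, 0.1979999989271164], [0.6650000214576721, 0.36500000953674316]]
handle 156 mean [ 0.4359 -0.0264  0.02  ] rect [ 0.4377 -0.0262] [0.1141 0.0132] 3.4 [[0.3799999952316284, -0.023000000044703484], [0.38100001215934753, -0.035999998450279236], [0.4950000047683716, -0.028999999165534973], [0.49399998784065247, -0.01600000075995922]]
blade 260 mean [ 0.5427 -0.0223  0.011 ] rect [ 0.541  -0.0238] [0.0451 0.0873] 85.0 [[0.4959999918
[... 237 characters left out ...]
6 [[0.5120000243186951, -0.1770000010728836], [0.5170000195503235, -0.3569999933242798], [0.6819999814033508, -0.3529999852180481], [0.6769999861717224, -0.17299999296665192]]
ringa 429 mean [ 0.6987 -0.0096  0.024 ] rect [ 0.6995 -0.0104] [0.0783 0.079 ] 89.8 [[0.6600000262260437, -0.04899999871850014], [0.7390000224113464, -0.05000000074505806], [0.7390000224113464, 0.028999999165534973], [0.6600000262260437, 0.028999999165534973]]
ringb 764 mean [ 0.3397 -0.1726  0.026 ] rect [ 0.3396 -0.1736] [0.0977 0.0986] 44.7 [[0.27000001072883606, -0.17299999296665192], [0.3400000035762787, -0.24300000071525574], [0.4090000092983246, -0.17399999499320984], [0.3400000035762787, -0.10400000214576721]]
```

```bash
cat >> h.py <<'E'
def go(pos,yaw=None):
    "delta in tool axes after turning tool so that tool x is at world yaw (deg)"
    s=ctrl.state(); M=R.from_quat(s['tool_rot']).as_matrix()
    print('t',round(s['time_s'],2),'tcp',s['ee_pos'].round(4),'xaxis yaw',np.degrees(np.arctan2(M[1,0],M[0,0])).round(2),'z',M[:,2].round(3),'open',round(s['opening'],3),'F',s['contact_force'].round(2))
    if yaw is not None:
        a=np.radians(yaw); D=np.array([[np.cos(a),np.sin(a),0],[np.sin(a),-np.cos(a),0],[0,0,-1]]).T
        print(' turn first',R.from_matrix(M.T@D).as_rotvec().round(4)); M=D
    print(' then cm',(M.T@(np.array(pos)-s['ee_pos'])*100).round(2))
E
python3 -m handwheel '[{"translation":[0,2,0],"turn":[0,0,-0.1]},{"translation":[0,2,0],"turn":[0,0,-0.1]},{"translation":[0,2,0],"turn":[0,0,-0.1]},{"translation":[0,2,0],"turn":[0,0,-0.09]}]' 100
python3 -c "
from h import *
go([0.45,-0.024,0.2],93)"
```

```text
time_s: 0.55
ee_pos: [0.2901, 0.5999, 0.1935]
tool_rot: [0.684, 0.729, -0.0, 0.0]
contact_force: [-0.4, -0.2, -0.3]
opening: 1.004
t 0.55 tcp [0.2901 0.5999 0.1935] xaxis yaw 93.61 z [-0.    -0.001 -1.   ] open 1.004 F [-0.38 -0.24 -0.3 ]
 turn first [-0.0001  0.0006  0.0107]
 then cm [-63.15  12.7   -0.65]
```

```bash

python3 -m handwheel '[{"translation":[-3,1.5,0],"turn":[0,0,0]},{"translation":[-3.5,1.5,0],"turn":[0,0,0]},{"translation":[-3.5,1.5,0],"turn":[0,0,0]},{"translation":[-3.5,1.5,0],"turn":[0,0,0]},{"translation":[-3.5,1.5,0],"turn":[0,0,0]},{"translation":[-3.5,1.2,0],"turn":[0,0,0]},{"translation":[-3.5,1,0],"turn":[0,0,0]},{"translation":[-3.5,1,0],"turn":[0,0,0]},{"translation":[-3.5,1,0],"turn":[0,0,0]},{"translation":[-3.5,1,0],"turn":[0,0,0.01]}]' 100
python3 -c "
from h import *
go([0.45,-0.024,0.2],93)"
```

```text
time_s: 1.55
ee_pos: [0.4367, 0.262, 0.1936]
tool_rot: [0.69, 0.724, -0.0, -0.0]
contact_force: [0.0, 0.3, -0.2]
opening: 1.001
t 1.55 tcp [0.4367 0.262  0.1936] xaxis yaw 92.81 z [-0.  0. -1.] open 1.001 F [ 0.01  0.32 -0.21]
 turn first [-0.0001 -0.     -0.0033]
 then cm [-28.63  -0.17  -0.64]
```

```bash

python3 -m handwheel '[{"translation":[-3.5,0,0],"turn":[0,0,0]},{"translation":[-3.5,0,0],"turn":[0,0,0]},{"translation":[-3.5,0,0],"turn":[0,0,0]},{"translation":[-3.5,0,0],"turn":[0,0,0]},{"translation":[-3.5,0,0],"turn":[0,0,0]},{"translation":[-3.5,0,0],"turn":[0,0,0]},{"translation":[-3,0,0],"turn":[0,0,0]},{"translation":[-2.5,0,0],"turn":[0,0,0]},{"translation":[-1,0,0],"turn":[0,0,0]},{"translation":[0,0,0],"turn":[0,0,0]}]' 60
python3 - <<'E'
from h import *
go([0.482,-0.0238,0.04],93)
s=ctrl.state(); im,d=ctrl.grab_frame('wrist'); np.savez('pics/w1.npz',im=im,d=d,q=s['tool_rot'],p=s['ee_pos']); cv2.imwrite('pics/w1.png',im[:,:,::-1])
E
```

```text
time_s: 2.55
ee_pos: [0.45, -0.012, 0.1937]
tool_rot: [0.69, 0.723, 0.0, -0.0]
contact_force: [0.1, 0.1, 0.4]
opening: 0.598
t 2.55 tcp [ 0.45   -0.012   0.1937] xaxis yaw 92.67 z [ 0.  0. -1.] open 0.598 F [0.13 0.07 0.35]
 turn first [ 0.0001 -0.0004 -0.0058]
 then cm [-1.35  3.13 15.37]
```

View pics/w1.png

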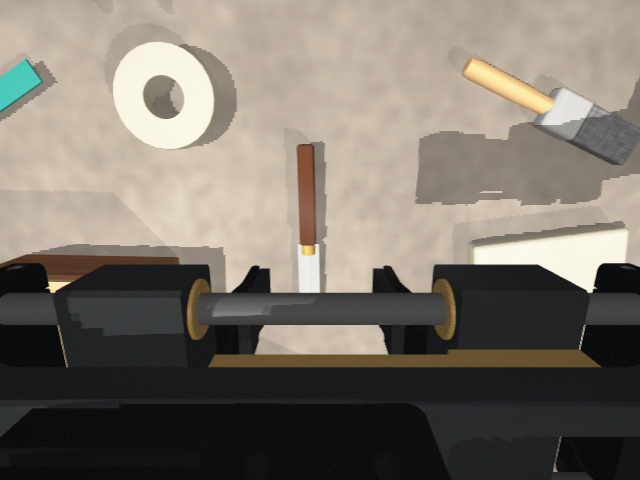

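The wrist view shows the handle from its tail at (305,145) to the collar at (308,250), between the ring and the brush.

```bash

python3 - <<'E'
from h import *
w=np.load('pics/w1.npz'); st=dict(tool_rot=w['q'],ee_pos=w['p']); im=w['im']
hsv=cv2.cvtColor(im,cv2.COLOR_RGB2HSV).astype(int)
m=np.zeros((480,640),bool); m[135:262,285:335]=1
m&=(hsv[...,1]>110)
v,u=np.nonzero(m); X=ray('wrist',np.c_[u,v],.02,st)
r=cv2.minAreaRect(X[:,:2].astype(np.float32)); print(len(u),X.mean(0),r,cv2.boxPoints(r).round(4).tolist())
for v0 in range(145,262,15):
    uu=u[v==v0]; 
    if len(uu): print(v0,ray('wrist',[[uu.min(),v0],[uu.max(),v0]],.02,st)[:,:2].round(4).tolist())
E
```

```text
1588 [ 0.43363239 -0.02770257  0.02      ] ((0.43853622674942017, -0.027692265808582306), (0.11957493424415588, 0.016247818246483803), 3.0892155170440674) [[0.3783999979496002, -0.02280000038444996], [0.37929999828338623, -0.039000000804662704], [0.49869999289512634, -0.032600000500679016], [0.49779999256134033, -0.01640000008046627]]
145 [[0.3792, -0.0383], [0.3786, -0.0238]]
160 [[0.3944, -0.0379], [0.3937, -0.0222]]
175 [[0.4099, -0.0363], [0.4092, -0.0215]]
190 [[0.4257, -0.0359], [0.425, -0.0209]]
205 [[0.4419, -0.0343], [0.4412, -0.0202]]
220 [[0.4584, -0.0338], [0.4578, -0.0195]]
235 [[0.4753, -0.0321], [0.4747, -0.0177]]
250 [[0.4926, -0.0293], [0.4921, -0.0182]]
```

```bash

python3 -c "
from h import *
go([0.478,-0.0248,0.003],93)"
python3 -m handwheel '[{"translation":[-0.7,1.4,2],"turn":[0,0,-0.006]},{"translation":[-0.74,1.4,3],"turn":[0,0,0]},{"translation":[0,0,3.5],"turn":[0,0,0]},{"translation":[0,0,3.5],"turn":[0,0,0]},{"translation":[0,0,3],"turn":[0,0,0]},{"translation":[0,0,2],"turn":[0,0,0]},{"translation":[0,0,0],"turn":[0,0,0]},{"translation":[0,0,0],"turn":[0,0,0]}]'
python3 - <<'E'
from h import *
go([0.478,-0.0248,0.003],93)
E
```

```text
t 2.6 tcp [ 0.45   -0.0105  0.1937] xaxis yaw 92.8 z [-0.     0.001 -1.   ] open 0.603 F [0.63 1.27 0.16]
 turn first [-0.     -0.0008 -0.0035]
 then cm [-1.58  2.72 19.07]
time_s: 3.4
ee_pos: [0.4789, -0.0226, 0.0239]
tool_rot: [0.687, 0.727, -0.0, -0.0]
contact_force: [0.3, 0.2, -0.3]
opening: 0.6
t 3.4 tcp [ 0.4789 -0.0226  0.0239] xaxis yaw 93.28 z [-0.  0. -1.] open 0.6 F [ 0.27  0.25 -0.32]
 turn first [-0.0005 -0.0001  0.0048]
 then cm [-0.21 -0.1   2.09]
```

```bash

python3 -m handwheel '[{"translation":[-0.2,-0.1,1],"turn":[0,0,0.004]},{"translation":[0,0,1.0],"turn":[0,0,0]},{"translation":[0,0,0],"turn":[0,0,0]},{"translation":[0,0,0],"turn":[0,0,0]}]'
python3 - <<'E'
from h import *
go([0.478,-0.0248,0.003],93)
E
python3 -m handwheel '[{"translation":[0,0,0],"turn":[0,0,0]},{"translation":[0,0,0],"turn":[0,0,0]},{"translation":[0,0,0],"turn":[0,0,0]},{"translation":[0,0,0],"turn":[0,0,0]},{"translation":[0,0,0],"turn":[0,0,0]},{"translation":[0,0,0],"turn":[0,0,0]}]' 0
python3 - <<'E'
from h import *
go([0.478,-0.0248,0.1],93)
E
```

```text
time_s: 3.8
ee_pos: [0.4778, -0.0261, 0.0037]
tool_rot: [0.689, 0.725, -0.0, -0.0]
contact_force: [0.5, 0.8, -0.2]
opening: 0.602
t 3.8 tcp [ 0.4778 -0.0261  0.0037] xaxis yaw 92.92 z [-0.  0. -1.] open 0.602 F [ 0.51  0.77 -0.2 ]
 turn first [-0.0002 -0.0001 -0.0014]
 then cm [0.13 0.03 0.07]
time_s: 4.4
ee_pos: [0.4779, -0.026, 0.0038]
tool_rot: [0.689, 0.725, 0.0, 0.0]
contact_force: [0.8, 0.0, 0.4]
opening: 0.137
t 4.4 tcp [ 0.4779 -0.026   0.0038] xaxis yaw 92.94 z [ 0.  0. -1.] open 0.137 F [0.79 0.   0.43]
 turn first [ 0.0001 -0.0001 -0.0011]
 then cm [ 0.12  0.01 -9.62]
```

```bash

python3 -m handwheel '[{"translation":[0,0,0],"turn":[0,0,0]},{"translation":[0,0,0],"turn":[0,0,0]}]' 
python3 -m handwheel '[{"translation":[0,0,-1],"turn":[0,0,0]},{"translation":[0,0,-2],"turn":[0,0,0]},{"translation":[0,0,-3],"turn":[0,0,0]},{"translation":[0,0,-3],"turn":[0,0,0]},{"translation":[0,0,-2],"turn":[0,0,0]},{"translation":[0,0,0],"turn":[0,0,0]}]' 
python3 - <<'E'
from h import *
go([0.478,-0.0248,0.1],93)
for n in ['side','wrist']:
    im,d=ctrl.grab_frame(n); cv2.imwrite(f'pics/{n}2.png',im[:,:,::-1])
im=cv2.imread('pics/side2.png')[150:400,200:500]; cv2.imwrite('pics/side2c.png',cv2.resize(im,None,fx=2.4,fy=2.4))
E
```

```text
time_s: 4.6
ee_pos: [0.4779, -0.026, 0.0037]
tool_rot: [0.689, 0.725, 0.0, -0.0]
contact_force: [-1.0, -0.7, -0.4]
opening: 0.02
time_s: 5.2
ee_pos: [0.4806, -0.026, 0.1176]
tool_rot: [0.689, 0.725, 0.003, 0.002]
contact_force: [0.3, -0.1, 1.3]
opening: 0.007
t 5.2 tcp [ 0.4806 -0.026   0.1176] xaxis yaw 92.92 z [ 0.007  0.001 -1.   ] open 0.007 F [ 0.26 -0.11  1.34]
 turn first [ 0.0069 -0.0009 -0.0014]
 then cm [ 0.14 -0.25  1.76]
```

View pics/side2c.png

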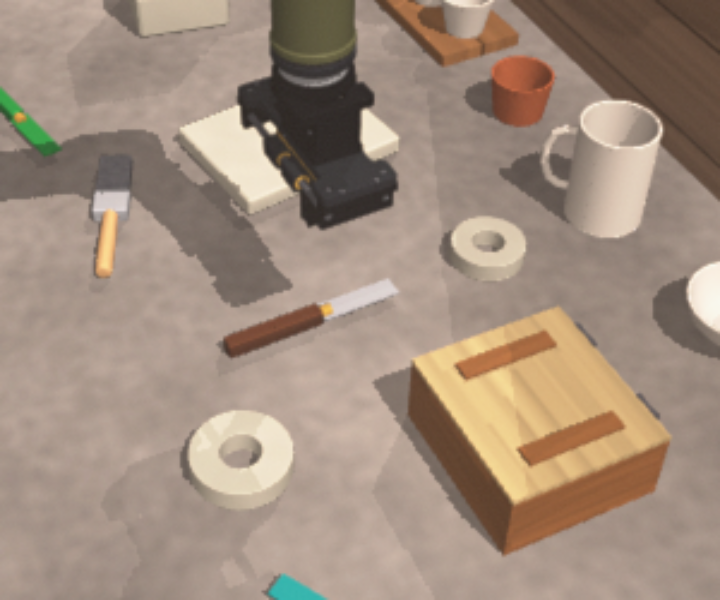

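View pics/wrist2.png

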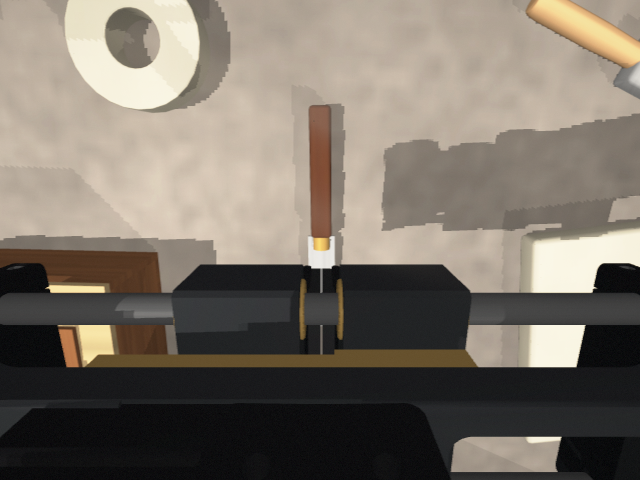

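```bash

python3 - <<'E'
from h import *
s=ctrl.state(); im,d=ctrl.grab_frame('wrist'); P=cloud('wrist',d,s)
print(s['ee_pos'],'bench z by wrist',np.nanmedian(P[60:120,250:290,2]),'handle top z',np.median(P[120:230,314:326,2]),'blade',np.median(P[250:262,312:330,2]))
hsv=cv2.cvtColor(im,cv2.COLOR_RGB2HSV).astype(int)
m=np.zeros((480,640),bool); m[90:262,290:350]=1; m&=(hsv[...,1]>110)
v,u=np.nonzero(m); X=ray('wrist',np.c_[u,v],.02,s); r=cv2.minAreaRect(X[:,:2].astype(np.float32)); print(r,cv2.boxPoints(r).round(4).tolist())
print('tcp px wrist',proj('wrist',s['ee_pos'],s),'side',proj('side',s['ee_pos']),'top',proj('top',s['ee_pos']))
ims,ds=ctrl.grab_frame('side'); Ps=cloud('side',ds)
imt,dt=ctrl.grab_frame('top'); Pt=cloud('top',dt); cv2.imwrite('pics/top3.png',imt[:,:,::-1])
hs=cv2.cvtColor(ims,cv2.COLOR_RGB2HSV).astype(int)
m=np.zeros((480,640),bool); m[265:305,285:345]=1; m&=(hs[...,1]>110)&(hs[...,2]<140)
v,u=np.nonzero(m); print(len(u),u.min(),u.max()); X=ray('side',np.c_[u,v],.015); print(X.min(0),X.max(0)); print(np.median(Ps[m],0))
print('gripper px side', [ (p,Ps[p[1],p[0]].round(3)) for p in [(345,232),(360,225),(335,205),(320,190)]])
E
```

```text
[ 0.47808276 -0.02597893  0.11423078] bench z by wrist -0.0003750996471102788 handle top z 0.019670885883513435 blade 0.011195386961475859
((0.44321247935295105, -0.027734654024243355), (0.1092129647731781, 0.01651650294661522), 3.314512252807617) [[0.3882000148296356, -0.022600000724196434], [0.38920000195503235, -0.03909999877214432], [0.498199999332428, -0.03280000016093254], [0.49729999899864197, -0.016300000250339508]]
tcp px wrist [[319.87257534 267.21209269]] side [[329.33014116 251.44846937]] top [[344.39187137 225.66580204]]
332 294 334
[ 0.37961063 -0.04875761  0.015     ] [ 0.48809808 -0.01646919  0.015     ]
[ 0.43099665 -0.03546171  0.01909975]
gripper px side [((345, 232), array([ 0.473, -0.12 ,  0.251])), ((360, 225), array([ 0.51 , -0.117,  0.256])), ((335, 205), array([ 0.47 , -0.076,  0.293])), ((320, 190), array([ 0.448, -0.047,  0.319]))]
```

View pics/top3.png

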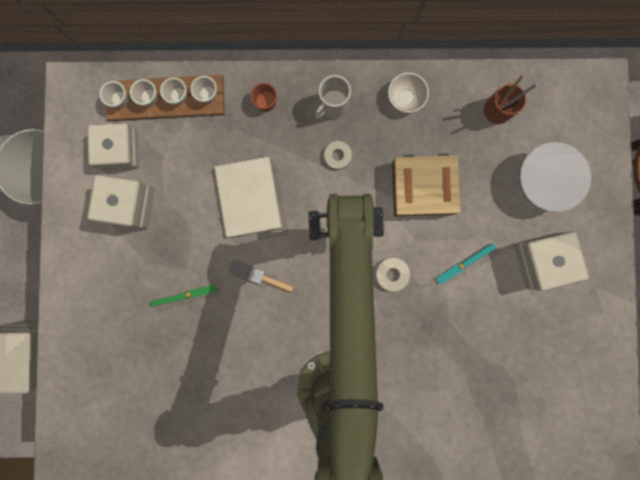

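View pics/side2.png

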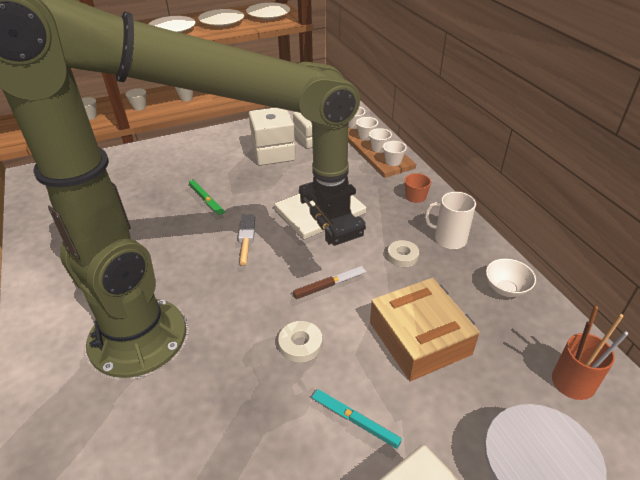

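```bash

python3 - <<'E'
from h import *
im=cv2.imread('pics/wrist2.png')[230:380,240:400]; cv2.imwrite('pics/w2c.png',cv2.resize(im,None,fx=4.5,fy=4,interpolation=2))
s=ctrl.state(); _,d=ctrl.grab_frame('wrist')
for v in range(240,370,8): print(v,d[v,290:350:4].round(3).tolist())
c=ctrl.calibration('wrist')['hand_eye']
E
```

```text
240 [0.3160000145435333, 0.3140000104904175, 0.3160000145435333, 0.3140000104904175, 0.3149999976158142, 0.0, 0.2939999997615814, 0.2939999997615814, 0.2939999997615814, 0.2939999997615814, 0.296999990940094, 0.3019999861717224, 0.3140000104904175, 0.3140000104904175, 0.3140000104904175]
248 [0.3160000145435333, 0.31700000166893005, 0.31700000166893005, 0.3140000104904175, 0.3160000145435333, 0.30399999022483826, 0.3009999990463257, 0.29899999499320984, 0.2980000078678131, 0.30000001192092896, 0.30399999022483826, 0.3050000071525574, 0.3160000145435333, 0.31700000166893005, 0.3160000145435333]
256 [0.3179999887943268, 0.3179999887943268, 0.3179999887943268, 0.3190000057220459, 0.3179999887943268, 0.3050000071525574, 0.3070000112056732, 0.3070000112056732, 0.3050000071525574, 0.3059999942779541, 0.3059999942779541, 0.3070000112056732, 0.31700000166893005, 0.31700000166893005, 0.3179999887943268]
264 [0.09200000017881393, 0.09099999815225601, 0.09200000017881393, 0.09200000017881393, 0.3199999928474426, 0.3089999854564667, 0.3070000112056732, 0.30799999833106995, 0.30799999833106995, 0
[... 3442 characters left out ...]
56, 0.07599999755620956, 0.07699999958276749, 0.07699999958276749]
360 [0.07400000095367432, 0.07400000095367432, 0.0729999989271164, 0.0729999989271164, 0.07400000095367432, 0.0729999989271164, 0.07400000095367432, 0.07400000095367432, 0.07400000095367432, 0.0729999989271164, 0.07400000095367432, 0.07199999690055847, 0.07400000095367432, 0.0729999989271164, 0.07400000095367432]
368 [0.06800000369548798, 0.06800000369548798, 0.06800000369548798, 0.06800000369548798, 0.06700000166893005, 0.0689999982714653, 0.06800000369548798, 0.06800000369548798, 0.06700000166893005, 0.06800000369548798, 0.06700000166893005, 0.06800000369548798, 0.06700000166893005, 0.06800000369548798, 0.06800000369548798]
```

View pics/w2c.png

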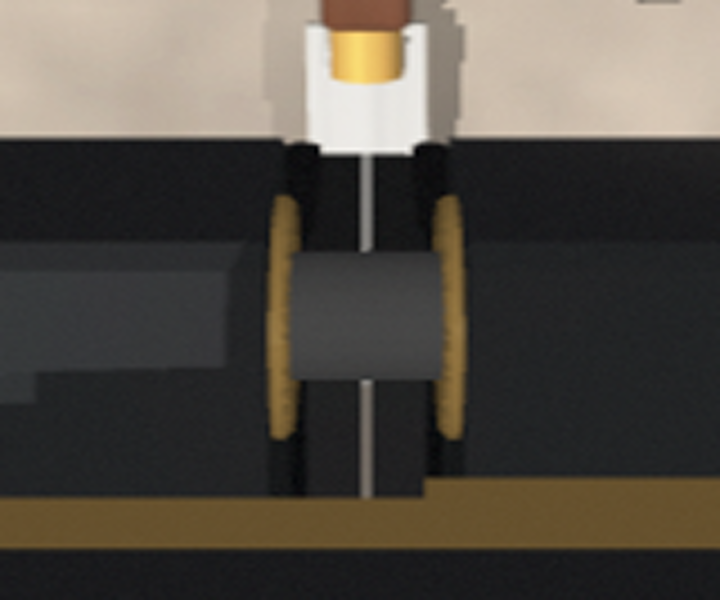

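```bash

python3 - <<'E'
from h import *
print(proj('side',[[0.211,.6141,.1927],[0.211,.6141,.2227],[0.211,.6141,.2627]]).round(1))
im=cv2.imread('pics/side0.png')[20:150,90:230]; cv2.imwrite('pics/s0c.png',cv2.resize(im,None,fx=4.5,fy=4.5,interpolation=2))
d=np.load('pics/wrist0.npy')
for v in range(250,360,10): print(v,d[v,195:245:5].round(3).tolist(), d[v,400:450:5].round(3).tolist())
E
```

```text
[[161.8 124. ]
 [159.5 114.8]
 [156.5 102.3]]
250 [0.4009999930858612, 0.4000000059604645, 0.4000000059604645, 0.4000000059604645, 0.39899998903274536, 0.4020000100135803, 0.4000000059604645, 0.4009999930858612, 0.4009999930858612, 0.4009999930858612] [0.39899998903274536, 0.4000000059604645, 0.39899998903274536, 0.4000000059604645, 0.39899998903274536, 0.4000000059604645, 0.39899998903274536, 0.4009999930858612, 0.39899998903274536, 0.4009999930858612]
260 [0.4009999930858612, 0.40400001406669617, 0.4050000011920929, 0.40299999713897705, 0.4050000011920929, 0.40299999713897705, 0.40400001406669617, 0.4050000011920929, 0.4050000011920929, 0.40400001406669617] [0.40299999713897705, 0.4050000011920929, 0.40299999713897705, 0.40400001406669617, 0.4020000100135803, 0.4020000100135803, 0.40400001406669617, 0.4020000100135803, 0.40299999713897705, 0.40400001406669617]
270 [0.4090000092983246, 0.40799999237060547, 0.40700000524520874, 0.40700000524520874, 0.164000004529953, 0.16500000655651093, 0.16899999976158142, 0.17000000178813934, 0.40700000524520874, 0.40799999237060547] [0.4070000052
[... 2813 characters left out ...]
.4300000071525574, 0.4309999942779541, 0.42899999022483826, 0.4300000071525574] [0.4300000071525574, 0.4300000071525574, 0.42899999022483826, 0.4309999942779541, 0.4300000071525574, 0.14100000262260437, 0.13500000536441803, 0.1289999932050705, 0.12600000202655792, 0.12700000405311584]
350 [0.12700000405311584, 0.12700000405311584, 0.12800000607967377, 0.1340000033378601, 0.43299999833106995, 0.4339999854564667, 0.4339999854564667, 0.4339999854564667, 0.4339999854564667, 0.4350000023841858] [0.4339999854564667, 0.43299999833106995, 0.4339999854564667, 0.4339999854564667, 0.43299999833106995, 0.43299999833106995, 0.1340000033378601, 0.1289999932050705, 0.12800000607967377, 0.12800000607967377]
```

View pics/s0c.png

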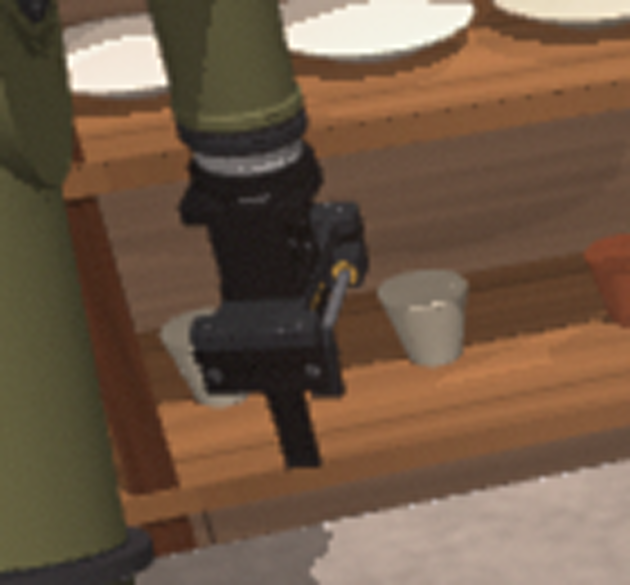

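```bash

python3 -m handwheel '[{"translation":[0,0,0],"turn":[0,0,0]},{"translation":[0,0,0],"turn":[0,0,0]},{"translation":[0,0,0],"turn":[0,0,0]},{"translation":[0,0,0],"turn":[0,0,0]},{"translation":[0,0,0],"turn":[0,0,0]},{"translation":[0,0,0],"turn":[0,0,0]},{"translation":[0,0,0],"turn":[0,0,0]},{"translation":[0,0,0],"turn":[0,0,0]}]' 100
python3 - <<'E'
from h import *
print(proj('side',np.array([0.211,.6141,.1927])+[[-.016,-.047,0],[-.016,-.047,0.02],[-.016,-.047,0.03]]).round(1))
s=ctrl.state(); M=R.from_quat(s['tool_rot']).as_matrix()
im,d=ctrl.grab_frame('side')
pts=[[-.0435,0,0],[-.0435,0,-.02],[-.0435,0,-.04],[.0435,0,0],[.0435,0,-.02],[.0435,0,-.04],[0,0,0]]
uv=proj('side',np.array(pts)@M.T+s['ee_pos']);print(uv.round(1))
im=im[:,:,::-1].copy()
c=im[170:300,270:410]; c=cv2.resize(c,None,fx=4.5,fy=4.5,interpolation=2)
for p in uv: cv2.circle(c,(int((p[0]-270+.5)*4.5),int((p[1]-170+.5)*4.5)),3,(0,0,255),-1)
cv2.imwrite('pics/s4c.png',c)
E
```

```text
time_s: 6.3
ee_pos: [0.4779, -0.026, 0.1138]
tool_rot: [0.689, 0.725, 0.0, -0.0]
contact_force: [0.2, -0.9, 0.9]
opening: 0.65
[[159.2 132.4]
 [157.7 126.2]
 [156.9 123.1]]
[[337.5 262.8]
 [337.6 256.6]
 [337.7 250.3]
 [321.4 240.9]
 [321.3 234.8]
 [321.2 228.6]
 [329.3 251.6]]
```

View pics/s4c.png

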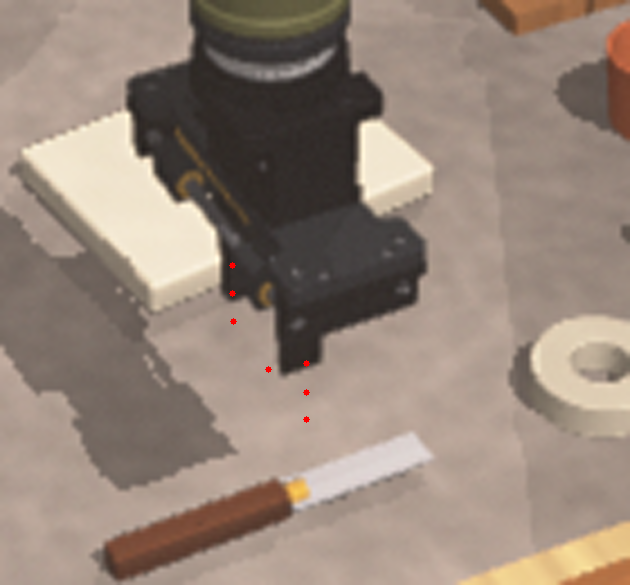

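The fingers end about 30 mm above the reported TCP: in the side view the real tip is at crop (303,367), while the projected TCP is at (306,420). That explains the empty grasp. I'll lower by that much more, slowly, watching the force.

```bash

python3 -m handwheel '[{"translation":[0,0,1],"turn":[0,0,0]},{"translation":[0,0,2],"turn":[0,0,0]},{"translation":[0,0,3],"turn":[0,0,0]},{"translation":[0,0,3],"turn":[0,0,0]},{"translation":[0,0,1.5],"turn":[0,0,0]},{"translation":[0,0,0],"turn":[0,0,0]},{"translation":[0,0,0],"turn":[0,0,0]}]' 60
python3 -m handwheel '[{"translation":[0,0,0.8],"turn":[0,0,0]},{"translation":[0,0,0.6],"turn":[0,0,0]},{"translation":[0,0,0.4],"turn":[0,0,0]},{"translation":[0,0,0.3],"turn":[0,0,0]},{"translation":[0,0,0],"turn":[0,0,0]},{"translation":[0,0,0],"turn":[0,0,0]}]' 
python3 -c "
from h import *
go([0.478,-0.026,-0.026],93)"
```

```text
time_s: 7.05
ee_pos: [0.4778, -0.0262, 0.0086]
tool_rot: [0.689, 0.725, -0.0, -0.0]
contact_force: [1.0, -0.5, -0.1]
opening: 0.596
time_s: 7.65
ee_pos: [0.478, -0.0261, -0.0122]
tool_rot: [0.689, 0.725, 0.0, 0.0]
contact_force: [0.5, -0.8, 0.2]
opening: 0.601
t 7.65 tcp [ 0.478  -0.0261 -0.0122] xaxis yaw 92.93 z [ 0.  0. -1.] open 0.601 F [ 0.47 -0.75  0.16]
 turn first [ 0.0001 -0.     -0.0012]
 then cm [0.01 0.   1.38]
```

```bash

python3 -m handwheel '[{"translation":[0,0,0.5],"turn":[0,0,0]},{"translation":[0,0,0.4],"turn":[0,0,0]},{"translation":[0,0,0.2],"turn":[0,0,0]},{"translation":[0,0,0],"turn":[0,0,0]}]' 
python3 -m handwheel '[{"translation":[0,0,0.1],"turn":[0,0,0]},{"translation":[0,0,0.1],"turn":[0,0,0]},{"translation":[0,0,0],"turn":[0,0,0]}]' 
python3 -m handwheel '[{"translation":[0,0,0.1],"turn":[0,0,0]},{"translation":[0,0,0.1],"turn":[0,0,0]},{"translation":[0,0,0],"turn":[0,0,0]}]' 

```

```text
time_s: 8.05
ee_pos: [0.4775, -0.0261, -0.0237]
tool_rot: [0.689, 0.725, -0.0, -0.0]
contact_force: [0.1, -0.3, -1.0]
opening: 0.599
time_s: 8.35
ee_pos: [0.4779, -0.026, -0.0253]
tool_rot: [0.689, 0.725, 0.0, -0.0]
contact_force: [0.5, 1.2, -0.0]
opening: 0.598
time_s: 8.65
ee_pos: [0.4778, -0.026, -0.0274]
tool_rot: [0.689, 0.725, -0.0, -0.0]
contact_force: [-0.1, -1.0, 0.2]
opening: 0.604
```

```bash

python3 -m handwheel '[{"translation":[0,0,0],"turn":[0,0,0]},{"translation":[0,0,0],"turn":[0,0,0]},{"translation":[0,0,0],"turn":[0,0,0]},{"translation":[0,0,0],"turn":[0,0,0]},{"translation":[0,0,0],"turn":[0,0,0]},{"translation":[0,0,0],"turn":[0,0,0]},{"translation":[0,0,0],"turn":[0,0,0]},{"translation":[0,0,0],"turn":[0,0,0]}]' 0

```

```text
time_s: 9.45
ee_pos: [0.4779, -0.026, -0.0272]
tool_rot: [0.689, 0.725, 0.0, -0.0]
contact_force: [-0.2, -1.0, -0.0]
opening: 0.2
```

Gripped: the opening is 0.20, about 17.5 mm. Now I'll lift and check.

```bash

python3 -m handwheel '[{"translation":[0,0,-1],"turn":[0,0,0]},{"translation":[0,0,-2],"turn":[0,0,0]},{"translation":[0,0,-3],"turn":[0,0,0]},{"translation":[0,0,-3],"turn":[0,0,0]},{"translation":[0,0,-3],"turn":[0,0,0]},{"translation":[0,0,-1],"turn":[0,0,0]},{"translation":[0,0,0],"turn":[0,0,0]},{"translation":[0,0,0],"turn":[0,0,0]}]' 
python3 - <<'E'
from h import *
s=ctrl.state(); go([0.45,-0.267,0.1],91.5)
im,d=ctrl.grab_frame('side'); cv2.imwrite('pics/side5.png',im[:,:,::-1])
c=im[150:350,240:440,::-1]; cv2.imwrite('pics/side5c.png',cv2.resize(c,None,fx=3,fy=3,interpolation=2))
im,d=ctrl.grab_frame('wrist'); cv2.imwrite('pics/wrist5.png',im[:,:,::-1]); np.savez('pics/w5.npz',im=im,d=d,q=s['tool_rot'],p=s['ee_pos'])
E
```

```text
time_s: 10.25
ee_pos: [0.4771, -0.026, 0.1018]
tool_rot: [0.689, 0.725, -0.0, -0.001]
contact_force: [-0.4, 0.3, -0.9]
opening: 0.207
t 10.25 tcp [ 0.4771 -0.026   0.1018] xaxis yaw 92.94 z [-0.001  0.    -1.   ] open 0.207 F [-0.35  0.3  -0.92]
 turn first [-0.0013 -0.0001  0.0251]
 then cm [-24.02  -3.34   0.18]
```

View pics/side5c.png

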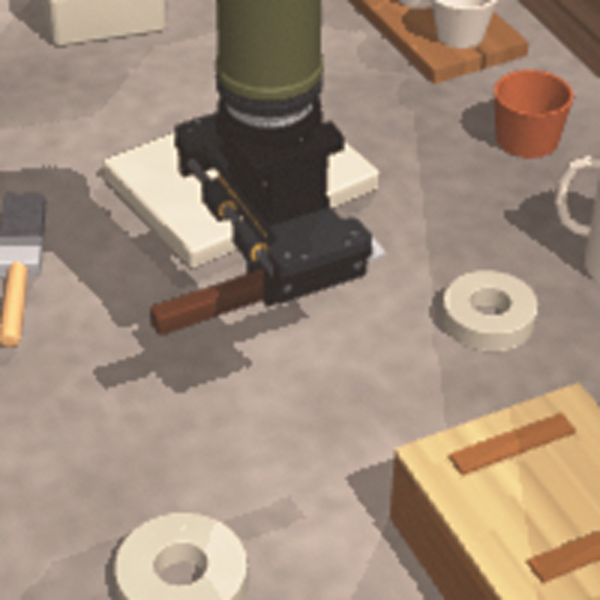

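View pics/wrist5.png

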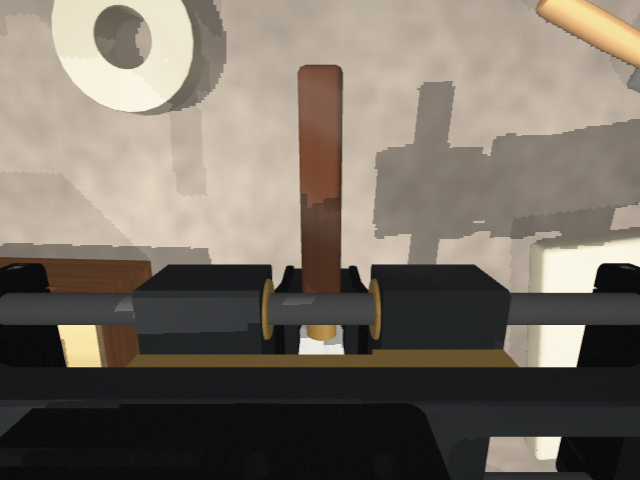

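```bash

python3 - <<'E'
from h import *
w=np.load('pics/w5.npz'); st=dict(tool_rot=w['q'],ee_pos=w['p']); P=cloud('wrist',w['d'],st)
M=R.from_quat(st['tool_rot']).as_matrix()
T=(P-st['ee_pos'])@M
for v in range(70,290,20):
    t=T[v,308:334]; t=t[np.isfinite(t).all(1)]; print(v,np.median(t,0).round(4), 'z world',np.median(P[v,308:334,2]).round(4))
print(T[340:352,305:338].reshape(-1,3).mean(0))
# row edges of tail
hsv=cv2.cvtColor(w['im'],cv2.COLOR_RGB2HSV); print(hsv[58:76,320].tolist())
E
```

```text
70 [ 0.0005 -0.0979 -0.0464] z world 0.1484
90 [ 0.0004 -0.0905 -0.0469] z world 0.1488
110 [ 0.0005 -0.0831 -0.0468] z world 0.1487
130 [ 0.0004 -0.0755 -0.0467] z world 0.1486
150 [ 0.0004 -0.0677 -0.0467] z world 0.1486
170 [ 0.0004 -0.0596 -0.0469] z world 0.1488
190 [ 0.0004 -0.0513 -0.0469] z world 0.1488
210 [ 0.0004 -0.0427 -0.0469] z world 0.1487
230 [ 0.0004 -0.0339 -0.0468] z world 0.1487
250 [ 0.0004 -0.0248 -0.0467] z world 0.1486
270 [ 0.0004 -0.0155 -0.0472] z world 0.149
[ 0.00062681  0.02761898 -0.03921708]
[[17, 41, 188], [16, 40, 189], [16, 42, 189], [16, 42, 189], [16, 42, 189], [16, 42, 189], [15, 50, 157], [10, 109, 84], [10, 130, 102], [11, 128, 106], [11, 132, 110], [10, 132, 116], [9, 131, 119], [9, 129, 121], [10, 131, 121], [9, 129, 121], [10, 127, 122], [10, 123, 124]]
```

```bash

python3 -m handwheel '[{"translation":[0,-1.3,0],"turn":[0,0,0.025]},{"translation":[-2,-2,0],"turn":[0,0,0]},{"translation":[-3,-2,0],"turn":[0,0,0]},{"translation":[-3.5,-2,0],"turn":[0,0,0]},{"translation":[-3.5,-1.5,0],"turn":[0,0,0]},{"translation":[-3.5,-1,0],"turn":[0,0,0]},{"translation":[-3.5,-0.5,0],"turn":[0,0,0]},{"translation":[-3,0,0],"turn":[0,0,0]},{"translation":[-2.1,0,0],"turn":[0,0,0]},{"translation":[0,0,0],"turn":[0,0,0]}]' 
python3 - <<'E'
from h import *
go([0.38,-0.270,0.033],91.5)
im,d=ctrl.grab_frame('side'); cv2.imwrite('pics/side6.png',im[:,:,::-1])
E
```

```text
time_s: 11.35
ee_pos: [0.3798, -0.273, 0.1019]
tool_rot: [0.7, 0.715, -0.002, -0.0]
contact_force: [-0.4, -0.9, -1.2]
opening: 0.205
t 11.35 tcp [ 0.3798 -0.273   0.1019] xaxis yaw 91.22 z [-0.002 -0.002 -1.   ] open 0.205 F [-0.36 -0.87 -1.2 ]
 turn first [-0.0023  0.0019 -0.0049]
 then cm [0.3  0.03 6.89]
```

View pics/side6.png

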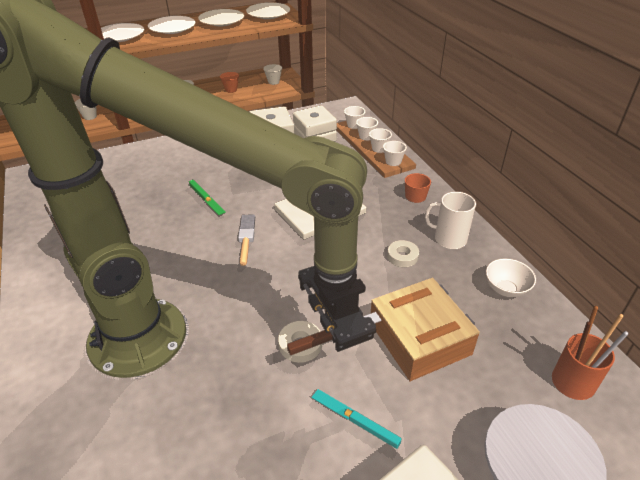

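```bash

python3 -m handwheel '[{"translation":[0.1,0,1],"turn":[0,0,0]},{"translation":[0.1,0,2],"turn":[0,0,0]},{"translation":[0.1,0,2],"turn":[0,0,0]},{"translation":[0,0,1.2],"turn":[0,0,0]},{"translation":[0,0,0.7],"turn":[0,0,0]},{"translation":[0,0,0],"turn":[0,0,0]},{"translation":[0,0,0],"turn":[0,0,0]}]' 
python3 - <<'E'
from h import *
go([0.38,-0.270,0.033],91.5)
s=ctrl.state()
im,d=ctrl.grab_frame('side'); c=im[200:400,260:500,::-1].copy(); c=cv2.resize(c,None,fx=3.3,fy=3,interpolation=2)
cv2.imwrite('pics/side7c.png',c)
im,d=ctrl.grab_frame('wrist'); cv2.imwrite('pics/wrist7.png',im[:,:,::-1])
E
```

```text
time_s: 12.1
ee_pos: [0.3816, -0.267, 0.0341]
tool_rot: [0.698, 0.716, 0.0, 0.0]
contact_force: [0.8, 0.1, -1.1]
opening: 0.203
t 12.1 tcp [ 0.3816 -0.267   0.0341] xaxis yaw 91.52 z [ 0.001 -0.    -1.   ] open 0.203 F [ 0.82  0.09 -1.07]
 turn first [0.0005 0.0002 0.0003]
 then cm [-0.29 -0.16  0.11]
```

View pics/side7c.png

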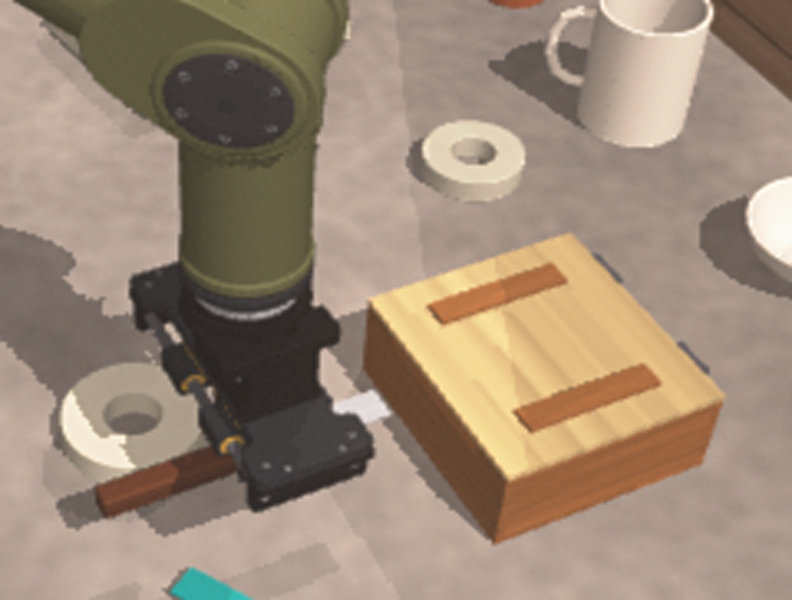

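View pics/wrist7.png

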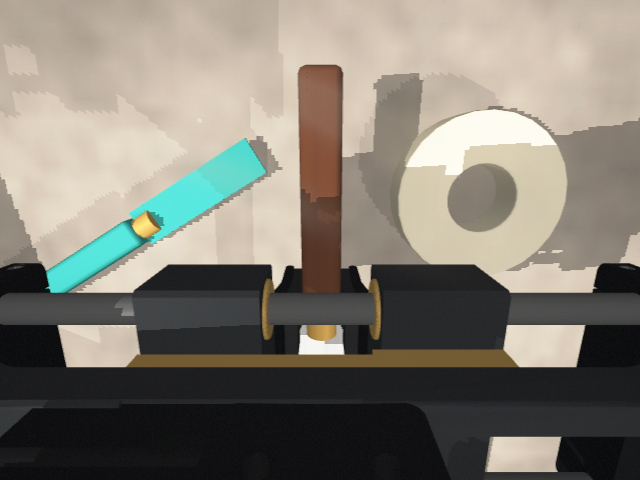

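The blade is lined up with the slot and ring_b is clear. Inserting.

```bash

python3 -m handwheel '[{"translation":[-0.1,1,0.05],"turn":[0,0,0]},{"translation":[0,1,0],"turn":[0,0,0]},{"translation":[0,0.8,0],"turn":[0,0,0]},{"translation":[0,0.8,0],"turn":[0,0,0]},{"translation":[0,0,0],"turn":[0,0,0]}]' 
python3 -m handwheel '[{"translation":[0,0.8,0],"turn":[0,0,0]},{"translation":[0,0.8,0],"turn":[0,0,0]},{"translation":[0,0.8,0],"turn":[0,0,0]},{"translation":[0,0.8,0],"turn":[0,0,0]},{"translation":[0,0,0],"turn":[0,0,0]}]' 
python3 - <<'E'
from h import *
go([0.45,-0.268,0.0335],91.5)
im,d=ctrl.grab_frame('side'); c=im[200:400,260:500,::-1].copy(); c=cv2.resize(c,None,fx=3.3,fy=3,interpolation=2)
cv2.imwrite('pics/side8c.png',c)
E
```

```text
time_s: 12.7
ee_pos: [0.4187, -0.267, 0.0333]
tool_rot: [0.697, 0.717, -0.0, 0.0]
contact_force: [-0.3, -0.1, -1.5]
opening: 0.203
time_s: 13.2
ee_pos: [0.4507, -0.266, 0.0333]
tool_rot: [0.697, 0.717, -0.0, 0.0]
contact_force: [-0.1, -0.0, -0.7]
opening: 0.205
t 13.2 tcp [ 0.4507 -0.266   0.0333] xaxis yaw 91.57 z [ 0.001 -0.001 -1.   ] open 0.205 F [-0.15 -0.04 -0.73]
 turn first [0.0005 0.0006 0.0012]
 then cm [-0.19 -0.07 -0.02]
```

View pics/side8c.png

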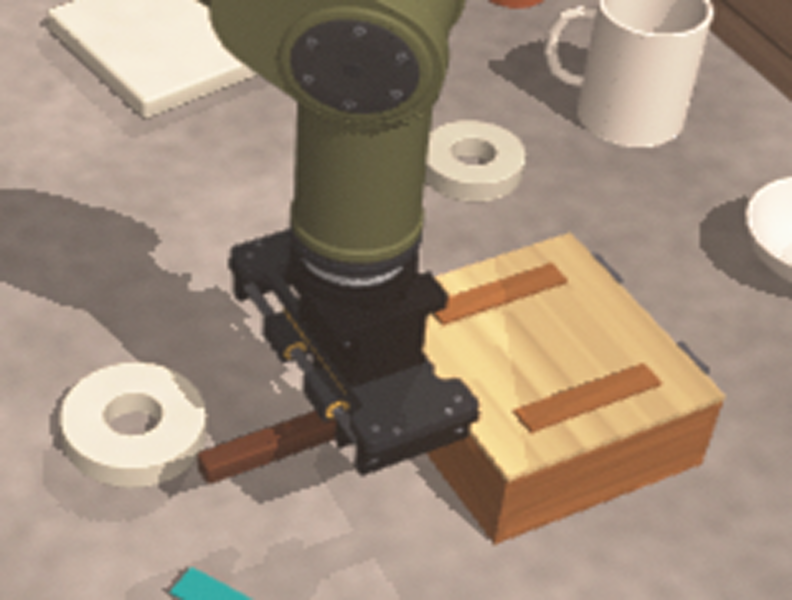

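```bash

python3 -m handwheel '[{"translation":[0,0,-0.45],"turn":[0,0,0]},{"translation":[0,0.05,-1.1],"turn":[0,0,0]},{"translation":[0,0.15,-1.1],"turn":[0,0,0]},{"translation":[0,0.25,-1.1],"turn":[0,0,0]},{"translation":[0,0.35,-1.05],"turn":[0,0,0]},{"translation":[0,0,0],"turn":[0,0,0]}]' 
python3 - <<'E'
from h import *
go([0.458,-0.266,0.081],91.5)
im,d=ctrl.grab_frame('side'); c=im[200:400,260:500,::-1].copy(); c=cv2.resize(c,None,fx=3.3,fy=3,interpolation=2)
cv2.imwrite('pics/side9c.png',c)
s=ctrl.state();im,d=ctrl.grab_frame('wrist'); P=cloud('wrist',d,s); T=(P-s['ee_pos'])@R.from_quat(s['tool_rot']).as_matrix()
for v in (90,150,210,270): print(v,np.median(T[v,308:334],0).round(4))
E
```

```text
time_s: 13.85
ee_pos: [0.4593, -0.2665, 0.0834]
tool_rot: [0.698, 0.717, 0.001, 0.002]
contact_force: [-0.1, 0.4, -1.0]
opening: 0.201
t 13.85 tcp [ 0.4593 -0.2665  0.0834] xaxis yaw 91.54 z [ 0.004 -0.001 -1.   ] open 0.201 F [-0.06  0.37 -1.04]
 turn first [0.0041 0.0011 0.0006]
 then cm [ 0.05 -0.13  0.24]
90 [ 0.0005 -0.0906 -0.0467]
150 [ 0.0004 -0.0677 -0.047 ]
210 [ 0.0004 -0.0427 -0.0467]
270 [ 0.0004 -0.0154 -0.0468]
```

View pics/side9c.png

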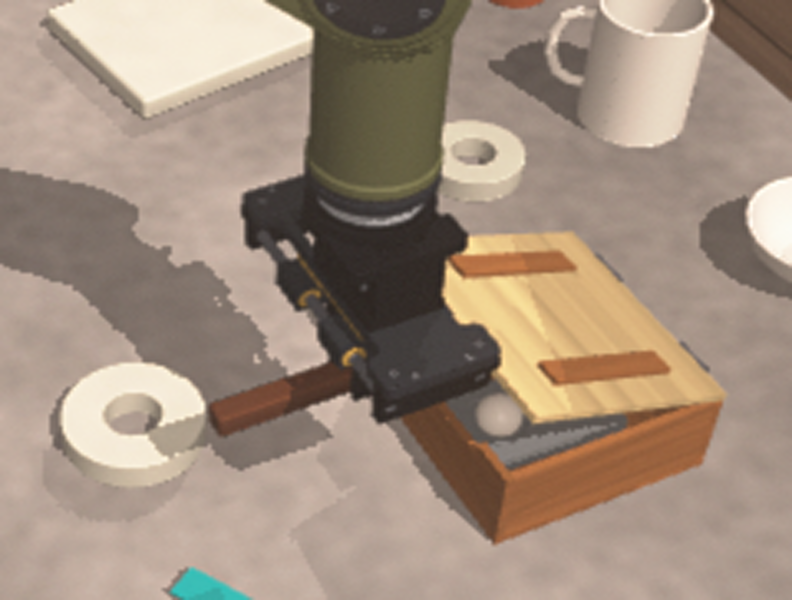

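The lid is up about 20° on the blade, the ball is visible in its pocket at crop (498,415), and the spatula has not slipped. I'll continue along the arc.

```bash

python3 -m handwheel '[{"translation":[0,0.42,-1.05],"turn":[0,0,0]},{"translation":[0,0.52,-0.97],"turn":[0,0,0]},{"translation":[0,0.6,-0.94],"turn":[0,0,0]},{"translation":[0,0.68,-0.89],"turn":[0,0,0]},{"translation":[0,0.76,-0.82],"turn":[0,0,0]},{"translation":[0,0.82,-0.76],"turn":[0,0,0]},{"translation":[0,0.89,-0.68],"turn":[0,0,0]},{"translation":[0,0.94,-0.6],"turn":[0,0,0]},{"translation":[0,0,0],"turn":[0,0,0]}]' 
python3 - <<'E'
from h import *
go([0.45+.064,-0.266,0.0333+.0045+.111],91.5)
im,d=ctrl.grab_frame('side'); c=im[150:400,260:500,::-1].copy(); c=cv2.resize(c,None,fx=2.4,fy=2.4,interpolation=2)
cv2.imwrite('pics/side10c.png',c)
E
```

```text
time_s: 14.85
ee_pos: [0.516, -0.2644, 0.1493]
tool_rot: [0.697, 0.717, 0.0, 0.001]
contact_force: [0.2, -0.7, -0.3]
opening: 0.202
t 14.85 tcp [ 0.516  -0.2644  0.1493] xaxis yaw 91.58 z [ 0.003 -0.001 -1.   ] open 0.202 F [ 0.16 -0.69 -0.27]
 turn first [0.0025 0.0014 0.0014]
 then cm [-0.15 -0.21  0.05]
```

View pics/side10c.png

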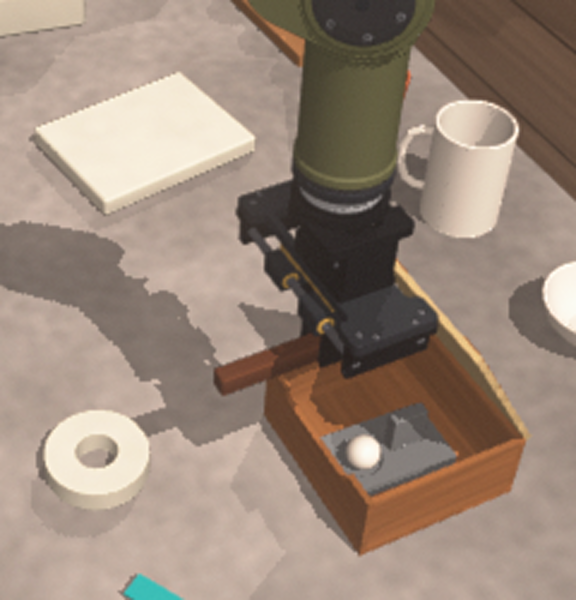

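```bash

python3 -m handwheel '[{"translation":[0,1.0,-0.5],"turn":[0,0,0]},{"translation":[0,1.02,-0.44],"turn":[0,0,0]},{"translation":[0,1.07,-0.33],"turn":[0,0,0]},{"translation":[0,1.09,-0.25],"turn":[0,0,0]},{"translation":[0,1.11,-0.14],"turn":[0,0,0]},{"translation":[0,1.11,0],"turn":[0,0,0]},{"translation":[0,1.11,0.05],"turn":[0,0,0]},{"translation":[0,1.0,0.1],"turn":[0,0,0]},{"translation":[0,0,0],"turn":[0,0,0]},{"translation":[0,0,0],"turn":[0,0,0]}]' 
python3 - <<'E'
from h import *
go([0.38,-0.02,0.1],91.5)
im,d=ctrl.grab_frame('side'); c=im[150:400,260:500,::-1].copy(); c=cv2.resize(c,None,fx=2.4,fy=2.4,interpolation=2)
cv2.imwrite('pics/side11c.png',c)
E
```

```text
time_s: 15.9
ee_pos: [0.5985, -0.2622, 0.163]
tool_rot: [0.698, 0.716, -0.0, -0.0]
contact_force: [-0.4, 0.2, -0.7]
opening: 0.205
t 15.9 tcp [ 0.5985 -0.2622  0.163 ] xaxis yaw 91.51 z [-0.001  0.    -1.   ] open 0.205 F [-0.35  0.18 -0.74]
 turn first [-0.0008 -0.      0.0002]
 then cm [ 24.79 -21.21   6.3 ]
```

View pics/side11c.png

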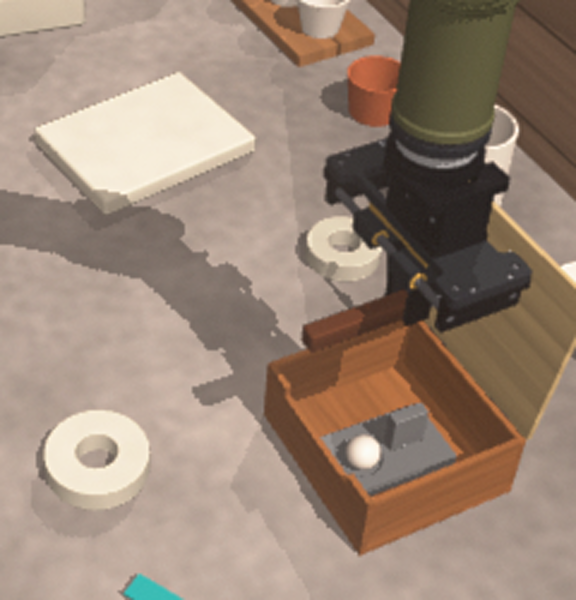

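The lid stands at about 100°. Retracting, then laying the spatula back near where it was.

```bash

python3 -m handwheel '[{"translation":[0,-1.5,0],"turn":[0,0,0]},{"translation":[0,-3,0],"turn":[0,0,0]},{"translation":[1,-3,0],"turn":[0,0,0]},{"translation":[3,-2.4,0],"turn":[0,0,0]},{"translation":[4,-1.5,0],"turn":[0,0,0]},{"translation":[4,0,1],"turn":[0,0,0]},{"translation":[4,0,2],"turn":[0,0,0]},{"translation":[4,0,2],"turn":[0,0,0]},{"translation":[2.5,0,2],"turn":[0,0,0]},{"translation":[1.2,0,2],"turn":[0,0,0]}]' 
python3 -m handwheel '[{"translation":[0,0,2],"turn":[0,0,0]},{"translation":[0,0,2],"turn":[0,0,0]},{"translation":[0,0,1.5],"turn":[0,0,0]},{"translation":[0,0,0],"turn":[0,0,0]},{"translation":[0,0,0],"turn":[0,0,0]}]'
python3 - <<'E'
from h import *
go([0.478,-0.026,-0.0262],91.5)
s=ctrl.state();im,d=ctrl.grab_frame('wrist'); P=cloud('wrist',d,s); T=(P-s['ee_pos'])@R.from_quat(s['tool_rot']).as_matrix()
for v in (90,150,210,270): print(v,np.median(T[v,308:334],0).round(4))
E
```

```text
time_s: 16.95
ee_pos: [0.4779, -0.0252, 0.073]
tool_rot: [0.697, 0.718, 0.001, -0.0]
contact_force: [0.6, -0.3, -0.7]
opening: 0.202
time_s: 17.45
ee_pos: [0.4783, -0.0286, 0.0189]
tool_rot: [0.698, 0.716, 0.0, 0.0]
contact_force: [0.3, -0.1, -1.2]
opening: 0.204
t 17.45 tcp [ 0.4783 -0.0286  0.0189] xaxis yaw 91.47 z [ 0.  0. -1.] open 0.204 F [ 0.25 -0.06 -1.22]
 turn first [ 0.0002 -0.0001 -0.0006]
 then cm [ 0.27 -0.02  4.51]
90 [ 0.0005 -0.0906 -0.0467]
150 [ 0.0004 -0.0677 -0.0469]
210 [ 0.0004 -0.0427 -0.0467]
270 [ 0.0004 -0.0154 -0.0467]
```

```bash

python3 -m handwheel '[{"translation":[0,0,1],"turn":[0,0,0]},{"translation":[0,0,1],"turn":[0,0,0]},{"translation":[0,0,1],"turn":[0,0,0]},{"translation":[0,0,0.7],"turn":[0,0,0]},{"translation":[0,0,0.4],"turn":[0,0,0]},{"translation":[0,0,0.4],"turn":[0,0,0]},{"translation":[0,0,0],"turn":[0,0,0]},{"translation":[0,0,0],"turn":[0,0,0]}]' 
python3 -m handwheel '[{"translation":[0,0,0],"turn":[0,0,0]},{"translation":[0,0,0],"turn":[0,0,0]},{"translation":[0,0,0],"turn":[0,0,0]},{"translation":[0,0,0],"turn":[0,0,0]},{"translation":[0,0,0],"turn":[0,0,0]}]' 60
python3 -m handwheel '[{"translation":[0,0,-1],"turn":[0,0,0]},{"translation":[0,0,-3],"turn":[0,0,0]},{"translation":[0,0,-4],"turn":[0,0,0]},{"translation":[0,0,-4],"turn":[0,0,0]},{"translation":[0,0,-4],"turn":[0,0,0]},{"translation":[0,0,-4],"turn":[0,0,0]},{"translation":[0,0,-2],"turn":[0,0,0]},{"translation":[0,0,0],"turn":[0,0,0]}]'
python3 - <<'E'
from h import *
go([0.53,-0.27,0.24],91.5)
im,d=ctrl.grab_frame('side'); cv2.imwrite('pics/side12.png',im[:,:,::-1]); np.savez('pics/s12.npz',im=im,d=d)
im,d=ctrl.grab_frame('top'); cv2.imwrite('pics/top12.png',im[:,:,::-1]); np.savez('pics/t12.npz',im=im,d=d)
E
```

```text
time_s: 18.3
ee_pos: [0.4785, -0.0284, -0.0265]
tool_rot: [0.698, 0.716, 0.0, 0.0]
contact_force: [0.6, 0.1, -0.8]
opening: 0.204
time_s: 18.8
ee_pos: [0.4785, -0.0283, -0.0264]
tool_rot: [0.698, 0.716, 0.0, 0.0]
contact_force: [-0.2, 0.4, 0.1]
opening: 0.554
time_s: 19.6
ee_pos: [0.4807, -0.0285, 0.1976]
tool_rot: [0.698, 0.716, 0.003, 0.002]
contact_force: [0.7, -0.1, -0.2]
opening: 0.599
t 19.6 tcp [ 0.4807 -0.0285  0.1976] xaxis yaw 91.48 z [ 0.007  0.002 -1.   ] open 0.599 F [ 0.7  -0.06 -0.2 ]
 turn first [ 0.0073 -0.0016 -0.0003]
 then cm [-24.27   4.3   -4.24]
```

View pics/side12.png

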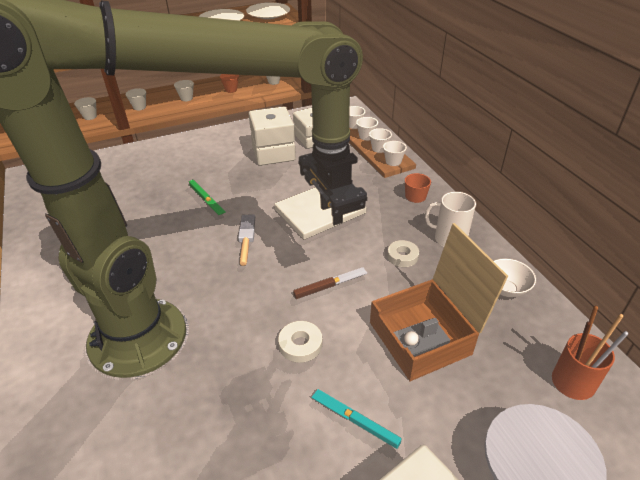

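View pics/top12.png

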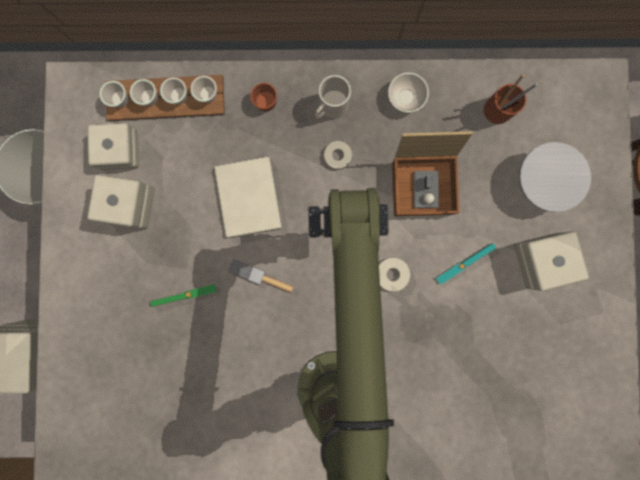

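The spatula lies flat, the lid stays open, and the tray's ball is at (429,198) and its grip at (426,181) in the top view. Moving over the box for a closer look.

```bash

python3 -m handwheel '[{"translation":[-1.5,0,-2],"turn":[0,0,0]},{"translation":[-3,1,-2.2],"turn":[0,0,0]},{"translation":[-4,2,0],"turn":[0,0,0]},{"translation":[-4,2,0],"turn":[0,0,0]},{"translation":[-4,2,0],"turn":[0,0,0]},{"translation":[-4,2,0],"turn":[0,0,0]},{"translation":[-2.5,2,0],"turn":[0,0,0]},{"translation":[-1.3,2,0],"turn":[0,0,0]},{"translation":[0,0.3,0],"turn":[0,0,0]},{"translation":[0,0,0],"turn":[0,0,0]}]'
python3 - <<'E'
from h import *
go([0.62,-0.268,0.24],91.5)
s=ctrl.state();im,d=ctrl.grab_frame('wrist'); cv2.imwrite('pics/wrist13.png',im[:,:,::-1]); np.savez('pics/w13.npz',im=im,d=d,q=s['tool_rot'],p=s['ee_pos'])
E
```

```text
time_s: 20.7
ee_pos: [0.6169, -0.2675, 0.2333]
tool_rot: [0.698, 0.716, -0.001, -0.002]
contact_force: [-0.3, 0.3, 0.0]
opening: 0.594
t 20.7 tcp [ 0.6169 -0.2675  0.2333] xaxis yaw 91.47 z [-0.004  0.001 -1.   ] open 0.594 F [-0.34  0.28  0.04]
 turn first [-0.0038 -0.0006 -0.0005]
 then cm [-0.06  0.3  -0.67]
```

View pics/wrist13.png

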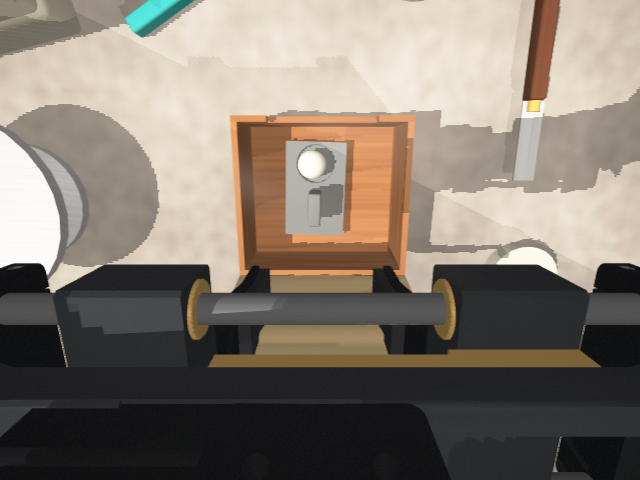

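The wrist view shows the tray from (286,140) to (347,234), the ball at (312,164), and the grip at (314,208).

```bash

python3 - <<'E'
from h import *
w=np.load('pics/w13.npz'); st=dict(tool_rot=w['q'],ee_pos=w['p']); P=cloud('wrist',w['d'],st); im=w['im']
hsv=cv2.cvtColor(im,cv2.COLOR_RGB2HSV).astype(int)
z=P[...,2]; roi=np.zeros((480,640),bool); roi[135:240,280:352]=1
tray=roi&(hsv[...,1]<70); 
n,l,s,_=cv2.connectedComponentsWithStats(tray.astype(np.uint8)); k=1+np.argmax(s[1:,4]); v,u=np.nonzero(l==k)
X=ray('wrist',np.c_[u,v],.020,st); r=cv2.minAreaRect(X[:,:2].astype(np.float32)); print('tray',r,cv2.boxPoints(r).round(4).tolist(), 'z',np.median(z[l==k]))
for lo in (.045,.05,.055):
    g=roi&(z>lo)&(z<.075); g[:182]=0
    n,l,s,_=cv2.connectedComponentsWithStats(g.astype(np.uint8)); k=1+np.argmax(s[1:,4]); v,u=np.nonzero(l==k)
    X=ray('wrist',np.c_[u,v],.062,st); r=cv2.minAreaRect(X[:,:2].astype(np.float32)); print('grip',len(u),r, 'z',np.median(z[l==k]),X.mean(0))
g=roi&(z>.03); g[182:]=0; v,u=np.nonzero(g); X=P[g]; print('ball',X.mean(0),X[:,2].max()); print('ball ray',ray('wrist',[[u.mean(),v.mean()]],.04,st))
c=im[130:240,270:360,::-1]; cv2.imwrite('pics/w13c.png',cv2.resize(c,None,fx=5.4,fy=5.4,interpolation=2))
E
```

```text
tray ((0.5945838689804077, -0.2745896577835083), (0.0704658254981041, 0.10971313714981079), 89.70614624023438) [[0.5394999980926514, -0.3095000088214874], [0.6492999792098999, -0.3100999891757965], [0.6496000289916992, -0.23960000276565552], [0.539900004863739, -0.23909999430179596]] z 0.01985557360114358
grip 446 ((0.6114548444747925, -0.274917870759964), (0.03718652203679085, 0.013895166106522083), 0.8852912783622742) z 0.061534788385903635 [ 0.61120196 -0.27529475  0.062     ]
grip 435 ((0.6119819283485413, -0.27490970492362976), (0.03613218665122986, 0.013895166106522083), 0.8852912783622742) z 0.06156947304604063 [ 0.61165997 -0.27531257  0.062     ]
grip 432 ((0.611992597579956, -0.2749095559120178), (0.036110784858465195, 0.013895166106522083), 0.8852912783622742) z 0.06157270135897509 [ 0.61178305 -0.27532444  0.062     ]
ball [ 0.5645995  -0.27871339  0.04603631] 0.4241779696761401
ball ray [[ 0.56469792 -0.27895668  0.04      ]]
```

View pics/w13c.png

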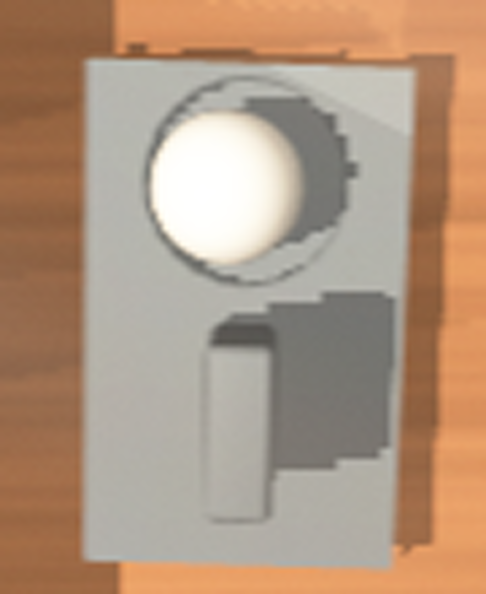

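```bash

python3 -m handwheel '[{"translation":[-0.35,-0.45,1],"turn":[0,0,0.022]},{"translation":[-0.4,-0.45,2],"turn":[0,0,0]},{"translation":[0,0,3],"turn":[0,0,0]},{"translation":[0,0,3],"turn":[0,0,0]},{"translation":[0,0,3],"turn":[0,0,0]},{"translation":[0,0,2],"turn":[0,0,0]},{"translation":[0,0,1],"turn":[0,0,0]},{"translation":[0,0,0],"turn":[0,0,0]},{"translation":[0,0,0],"turn":[0,0,0]}]' 55
python3 - <<'E'
from h import *
go([0.608,-0.275,-0.0035],90.2)
E
```

```text
time_s: 21.65
ee_pos: [0.6091, -0.2755, 0.0865]
tool_rot: [0.706, 0.709, 0.0, 0.001]
contact_force: [1.2, 0.4, 0.6]
opening: 0.545
t 21.65 tcp [ 0.6091 -0.2755  0.0865] xaxis yaw 90.24 z [ 0.001 -0.    -1.   ] open 0.545 F [1.17 0.39 0.6 ]
 turn first [0.0014 0.0003 0.0007]
 then cm [ 0.05 -0.11  9.  ]
```

```bash

python3 -m handwheel '[{"translation":[0,-0.1,1],"turn":[0,0,0]},{"translation":[0,0,2],"turn":[0,0,0]},{"translation":[0,0,2],"turn":[0,0,0]},{"translation":[0,0,2],"turn":[0,0,0]},{"translation":[0,0,1],"turn":[0,0,0]},{"translation":[0,0,0.5],"turn":[0,0,0]},{"translation":[0,0,0.3],"turn":[0,0,0]},{"translation":[0,0,0],"turn":[0,0,0]},{"translation":[0,0,0],"turn":[0,0,0]}]'
python3 - <<'E'
from h import *
go([0.608,-0.275,-0.0035],90.2)
s=ctrl.state();im,d=ctrl.grab_frame('wrist'); cv2.imwrite('pics/wrist14.png',im[:,:,::-1])
im,d=ctrl.grab_frame('side'); c=im[200:400,320:520,::-1]; cv2.imwrite('pics/side14c.png',cv2.resize(c,None,fx=3,fy=3,interpolation=2))
E
```

```text
time_s: 22.55
ee_pos: [0.6084, -0.2758, -0.0016]
tool_rot: [0.706, 0.709, 0.0, 0.001]
contact_force: [-0.0, 0.9, 0.6]
opening: 0.555
t 22.55 tcp [ 0.6084 -0.2758 -0.0016] xaxis yaw 90.24 z [ 0.001 -0.    -1.   ] open 0.555 F [-0.03  0.87  0.62]
 turn first [0.0014 0.0005 0.0007]
 then cm [ 0.08 -0.04  0.19]
```

View pics/wrist14.png

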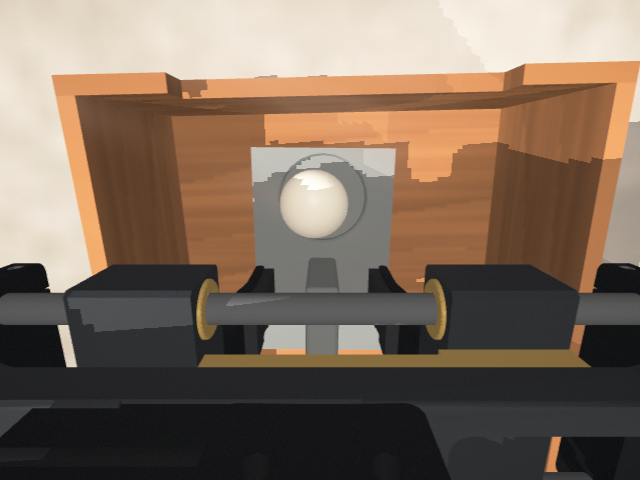

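View pics/side14c.png

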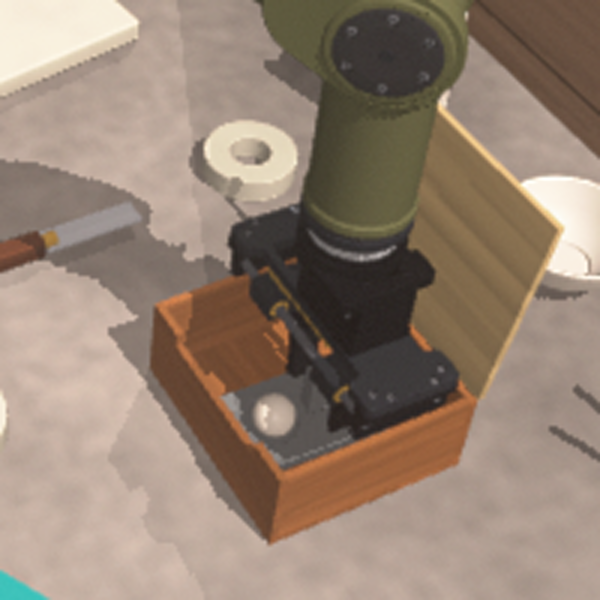

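The grip (centred at 321) sits midway between the fingers. Closing, then a gentle lift.

```bash

python3 -m handwheel '[{"translation":[0,0,0],"turn":[0,0,0]},{"translation":[0,0,0],"turn":[0,0,0]},{"translation":[0,0,0],"turn":[0,0,0]},{"translation":[0,0,0],"turn":[0,0,0]},{"translation":[0,0,0],"turn":[0,0,0]},{"translation":[0,0,0],"turn":[0,0,0]},{"translation":[0,0,0],"turn":[0,0,0]}]' 0
python3 -m handwheel '[{"translation":[0,0,0],"turn":[0,0,0]},{"translation":[0,0,-0.1],"turn":[0,0,0]},{"translation":[0,0,-0.2],"turn":[0,0,0]},{"translation":[0,0,-0.3],"turn":[0,0,0]},{"translation":[0,0,-0.3],"turn":[0,0,0]},{"translation":[0,0,-0.3],"turn":[0,0,0]},{"translation":[0,0,-0.2],"turn":[0,0,0]},{"translation":[0,0,0],"turn":[0,0,0]}]'
python3 - <<'E'
from h import *
go([0.608,-0.275,0.12],90.2)
s=ctrl.state();im,d=ctrl.grab_frame('wrist'); cv2.imwrite('pics/wrist15.png',im[:,:,::-1])
P=cloud('wrist',d,s)
for v,u in ((160,260),(160,385),(250,262),(250,380)): print(P[v-3:v+4,u-3:u+4].reshape(-1,3).mean(0).round(4))
E
```

```text
time_s: 23.35
ee_pos: [0.6078, -0.2754, -0.0026]
tool_rot: [0.706, 0.709, -0.0, -0.0]
contact_force: [0.7, 0.1, -0.4]
opening: 0.156
time_s: 24.15
ee_pos: [0.6081, -0.2756, 0.012]
tool_rot: [0.706, 0.709, 0.0, 0.0]
contact_force: [0.2, 0.4, -2.2]
opening: 0.16
t 24.15 tcp [ 0.6081 -0.2756  0.012 ] xaxis yaw 90.24 z [ 0.001 -0.    -1.   ] open 0.16 F [ 0.21  0.4  -2.16]
 turn first [0.0008 0.0002 0.0008]
 then cm [ 6.00e-02 -1.00e-02 -1.08e+01]
[ 0.5453 -0.3047  0.0341]
[ 0.5451 -0.2441  0.0341]
[ 0.5908 -0.3055  0.0342]
[ 0.5885 -0.2457  0.0411]
```

View pics/wrist15.png

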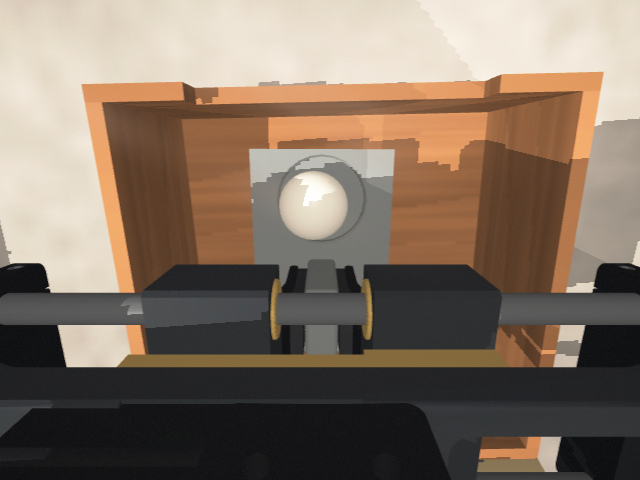

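Lifted 14 mm, the tray is level (top at z 0.034 at each clean sample point) and the ball is in its pocket at (313,205). I'll raise it the rest of the way.

```bash

python3 -m handwheel '[{"translation":[0,0,-0.3],"turn":[0,0,0]},{"translation":[0,0,-0.6],"turn":[0,0,0]},{"translation":[0,0,-0.9],"turn":[0,0,0]},{"translation":[0,0,-1.2],"turn":[0,0,0]},{"translation":[0,0,-1.5],"turn":[0,0,0]},{"translation":[0,0,-1.5],"turn":[0,0,0]},{"translation":[0,0,-1.5],"turn":[0,0,0]},{"translation":[0,0,-1.3],"turn":[0,0,0]},{"translation":[0,0,-1],"turn":[0,0,0]},{"translation":[0,0,-0.7],"turn":[0,0,0]}]'
python3 -m handwheel '[{"translation":[0,0,-0.5],"turn":[0,0,0]},{"translation":[0,0,-0.2],"turn":[0,0,0]},{"translation":[0,0,0],"turn":[0,0,0]},{"translation":[0,0,0],"turn":[0,0,0]}]'
python3 - <<'E'
from h import *
go([0.615,0.263,0.12],90.2)
s=ctrl.state();im,d=ctrl.grab_frame('wrist'); cv2.imwrite('pics/wrist16.png',im[:,:,::-1])
P=cloud('wrist',d,s)
for v,u in ((160,260),(160,385),(250,262)): print(P[v-3:v+4,u-3:u+4].reshape(-1,3).mean(0).round(4))
E
```

```text
time_s: 25.2
ee_pos: [0.6081, -0.2755, 0.1177]
tool_rot: [0.706, 0.709, 0.0, 0.0]
contact_force: [0.4, 0.1, -2.2]
opening: 0.161
time_s: 25.6
ee_pos: [0.6075, -0.2752, 0.1229]
tool_rot: [0.706, 0.709, -0.0, -0.0]
contact_force: [0.5, 0.6, -2.6]
opening: 0.16
t 25.6 tcp [ 0.6075 -0.2752  0.1229] xaxis yaw 90.24 z [-0.001  0.    -1.   ] open 0.16 F [ 0.51  0.57 -2.62]
 turn first [-0.0008 -0.0003  0.0007]
 then cm [53.82  0.94  0.29]
[ 0.5448 -0.3044  0.1452]
[ 0.5445 -0.2439  0.1452]
[ 0.5903 -0.3052  0.1451]
```

View pics/wrist16.png

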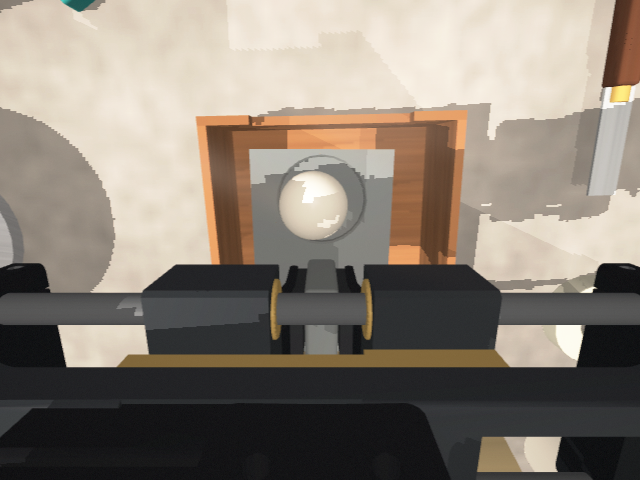

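Level and clear of the box. Carrying it over smoothly.

```bash

python3 -m handwheel '[{"translation":[0.3,0,0],"turn":[0,0,0]},{"translation":[0.6,0,0],"turn":[0,0,0]},{"translation":[0.9,0,0],"turn":[0,0,0]},{"translation":[1.2,0,0],"turn":[0,0,0]},{"translation":[1.5,0.05,0],"turn":[0,0,0]},{"translation":[1.8,0.05,0],"turn":[0,0,0]},{"translation":[2.1,0.05,0],"turn":[0,0,0]},{"translation":[2.4,0.05,0],"turn":[0,0,0]},{"translation":[2.4,0.05,0],"turn":[0,0,0]},{"translation":[2.4,0.05,0],"turn":[0,0,0]}]'
python3 -m handwheel '[{"translation":[2.4,0.05,0],"turn":[0,0,0]},{"translation":[2.4,0.05,0],"turn":[0,0,0]},{"translation":[2.4,0.05,0],"turn":[0,0,0]},{"translation":[2.4,0.05,0],"turn":[0,0,0]},{"translation":[2.4,0.05,0],"turn":[0,0,0]},{"translation":[2.4,0.05,0],"turn":[0,0,0]},{"translation":[2.4,0.05,0],"turn":[0,0,0]},{"translation":[2.4,0.05,0],"turn":[0,0,0]},{"translation":[2.4,0.05,0],"turn":[0,0,0]},{"translation":[2.4,0.05,0],"turn":[0,0,0]}]'
python3 -c "
from h import *
go([0.615,0.263,0.12],90.2)"
```

```text
time_s: 26.65
ee_pos: [0.6101, -0.1167, 0.1235]
tool_rot: [0.705, 0.709, 0.0, -0.0]
contact_force: [0.5, 0.2, -2.0]
opening: 0.161
time_s: 27.65
ee_pos: [0.6135, 0.1232, 0.1236]
tool_rot: [0.705, 0.709, 0.0, -0.0]
contact_force: [-0.0, -0.1, -2.6]
opening: 0.158
t 27.65 tcp [0.6135 0.1232 0.1236] xaxis yaw 90.32 z [ 0.     0.001 -1.   ] open 0.158 F [-0.   -0.15 -2.56]
 turn first [ 0.0001 -0.0008  0.0021]
 then cm [13.98  0.2   0.36]
```

```bash

python3 -m handwheel '[{"translation":[2.4,0.05,0],"turn":[0,0,0]},{"translation":[2.4,0.05,0],"turn":[0,0,0]},{"translation":[2.1,0,0],"turn":[0,0,0]},{"translation":[1.8,0,0.1],"turn":[0,0,0]},{"translation":[1.5,0,0.1],"turn":[0,0,0]},{"translation":[1.2,0,0.1],"turn":[0,0,0]},{"translation":[0.9,0,0],"turn":[0,0,0]},{"translation":[0.7,0,0],"turn":[0,0,0]},{"translation":[0.5,0,0],"turn":[0,0,0]},{"translation":[0.3,0,0],"turn":[0,0,0]}]'
python3 -m handwheel '[{"translation":[0.1,0,0],"turn":[0,0,0]},{"translation":[0,0,0],"turn":[0,0,0]},{"translation":[0,0,0],"turn":[0,0,0]},{"translation":[0,0,0],"turn":[0,0,0]},{"translation":[0,0,0],"turn":[0,0,0]},{"translation":[0,0,0],"turn":[0,0,0]}]'
python3 - <<'E'
from h import *
go([0.615,0.263,0.12],90.2)
s=ctrl.state();im,d=ctrl.grab_frame('wrist'); cv2.imwrite('pics/wrist17.png',im[:,:,::-1]); np.savez('pics/w17.npz',im=im,d=d,q=s['tool_rot'],p=s['ee_pos'])
P=cloud('wrist',d,s)
for v,u in ((160,260),(160,385),(250,262)): print(P[v-3:v+4,u-3:u+4].reshape(-1,3).mean(0).round(4))
for n in ('side','top'):
    im,d=ctrl.grab_frame(n); cv2.imwrite(f'pics/{n}17.png',im[:,:,::-1])
E
```

```text
time_s: 28.65
ee_pos: [0.6147, 0.2585, 0.1205]
tool_rot: [0.706, 0.708, 0.0, 0.0]
contact_force: [0.5, 0.9, -2.3]
opening: 0.155
time_s: 29.25
ee_pos: [0.6146, 0.2595, 0.1205]
tool_rot: [0.706, 0.709, 0.0, -0.0]
contact_force: [0.3, -0.6, -2.1]
opening: 0.152
t 29.25 tcp [0.6146 0.2595 0.1205] xaxis yaw 90.23 z [ 0.  0. -1.] open 0.152 F [ 0.31 -0.62 -2.1 ]
 turn first [ 0.0001 -0.0001  0.0006]
 then cm [0.35 0.04 0.05]
[0.5518 0.2303 0.1425]
[0.5515 0.2909 0.1428]
[0.5973 0.2295 0.1427]
```

View pics/wrist17.png

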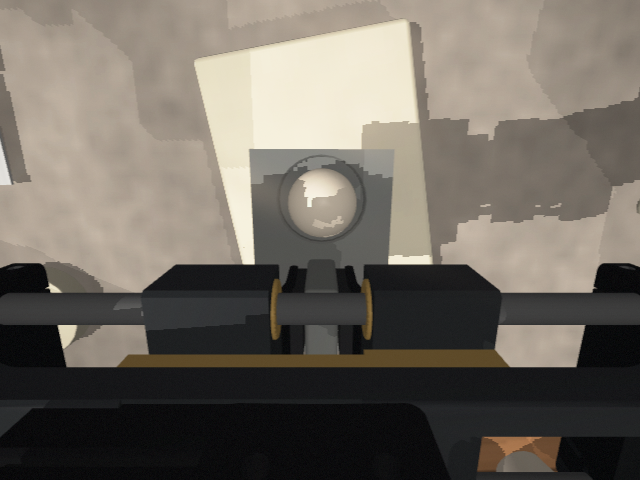

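View pics/side17.png

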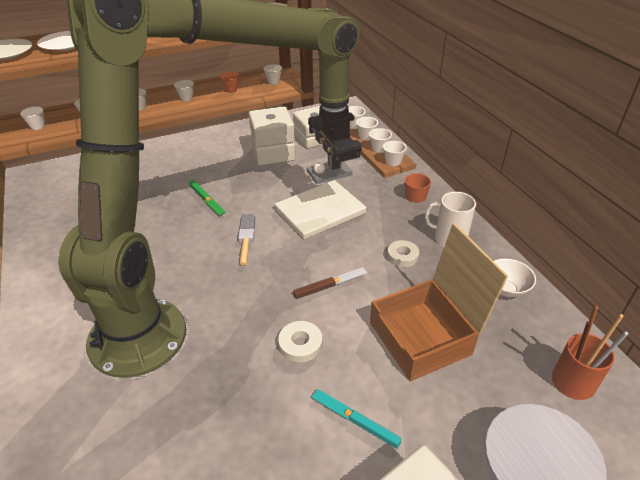

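View pics/top17.png

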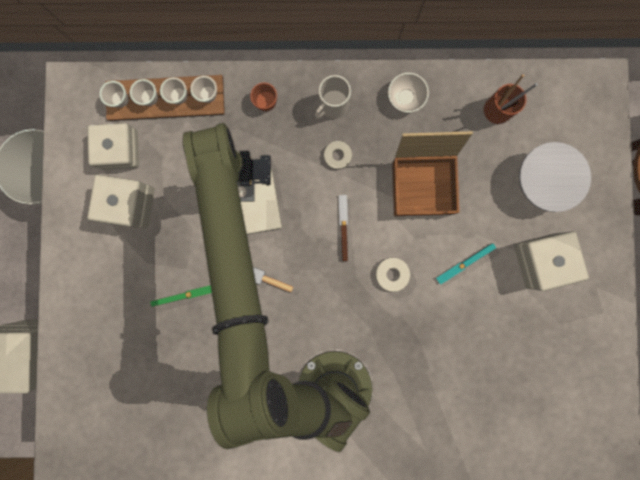

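Everything is in place: ball in its pocket at (322,203), tray over the slab, lid open, spatula flat, rings and brush where they were. I'll check that it's still.

```bash

python3 -m handwheel '[{"translation":[0,0,0],"turn":[0,0,0]},{"translation":[0,0,0],"turn":[0,0,0]},{"translation":[0,0,0],"turn":[0,0,0]},{"translation":[0,0,0],"turn":[0,0,0]},{"translation":[0,0,0],"turn":[0,0,0]},{"translation":[0,0,0],"turn":[0,0,0]},{"translation":[0,0,0],"turn":[0,0,0]},{"translation":[0,0,0],"turn":[0,0,0]}]'
python3 - <<'E'
from h import *
go([0.615,0.263,0.12],90.2)
s=ctrl.state();im,d=ctrl.grab_frame('wrist'); P=cloud('wrist',d,s)
for v,u in ((160,260),(160,385),(250,262)): print(P[v-3:v+4,u-3:u+4].reshape(-1,3).mean(0).round(4))
hsv=cv2.cvtColor(im,cv2.COLOR_RGB2HSV); m=np.zeros((480,640),bool); m[165:245,270:370]=1; m&=(P[...,2]>.15)&(P[...,2]<.19); v,u=np.nonzero(m); print('ball px',u.mean(),v.mean(),'at',ray('wrist',[[u.mean(),v.mean()]],.155,s), P[m][:,2].max())
print('joint speed',np.abs(s['joint_vel']).max())
imt,d=ctrl.grab_frame('top'); a=np.load('pics/top0im.npy').astype(int)
for n,(u0,v0,u1,v1) in dict(ringa=(320,135,357,172),ringb=(370,250,416,298)).items():
    for I in (a,imt):
        v,u=np.nonzero(cv2.cvtColor(I[v0:v1,u0:u1].astype(np.uint8),cv2.COLOR_RGB2HSV)[...,2]>150); print(n,u.mean(),v.mean())
E
```

```text
time_s: 30.2
ee_pos: [0.6146, 0.2596, 0.1205]
tool_rot: [0.706, 0.709, 0.0, 0.0]
contact_force: [-0.2, -0.3, -1.6]
opening: 0.156
t 30.2 tcp [0.6146 0.2596 0.1205] xaxis yaw 90.24 z [ 0.  0. -1.] open 0.156 F [-0.18 -0.3  -1.58]
 turn first [ 0.0001 -0.0001  0.0007]
 then cm [0.34 0.05 0.05]
[0.5516 0.2311 0.1462]
[0.5515 0.291  0.1426]
[0.5973 0.2297 0.1427]
ball px 321.40549273021 202.3322563274098 at [[0.57040107 0.26027828 0.155     ]] 0.1718351613032793
joint speed 0.0016917809731275197
ringa 17.736596736596738 19.247086247086248
ringa 17.806910569105693 18.985772357723576
ringb 23.163612565445025 23.955497382198953
ringb 21.636150234741784 19.98904538341158
```

```bash
python3 -c "
from rig import ctrl
print(ctrl.close_job())"
```

```text
the job is handed in; nothing more can be done
None
```

I've handed the job in with every step done, at about 30 s of the 72 s allowed; the system reports no verdict.

**What I did:** I prised the lid up with the spatula's blade in the slot and swung it to about 100°. I then laid the spatula back near where it had been, lifted the tray by its grip, and carried it level to the slab.

**Last checks:**

| Check | Result |
|---|---|
| Ball position | (0.570, 0.260), about 2 mm from the slab's measured middle, in its pocket |
| Tray underside | about 103 mm above the slab |
| Tray level | agrees within 0.3 mm at three points (one point read 3.5 mm high in the final check, which I took as noise) |
| Arm | still, joint speeds below 0.002 rad/s |
| Grip on tray | opening 0.156, the width of the grip block |
| Lid and spatula | lid open and spatula flat on the bench in the side view, just before the final check |
| ring_a and brush | ring_a within 0.3 px of its start position; brush looks unmoved |

**What went wrong or disagreed:**
- **First grasp:** it closed on nothing, because the fingers end about 30 mm short of the reported TCP. I allowed for this from then on.
- **ring_b:** a brightness check gave a 4 px shift (roughly 1 cm). I put that down to the arm's shadow, because the ring looks unmoved in the side and top views.

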